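Restock the tub row and clip it

ROBOT

A 6-joint arm with a two-finger parallel gripper is mounted at the origin on the work surface. World frame = base frame: x ahead of the robot, y to its left, z up, the work surface at z = 0. Lengths are in m, angles in rad, forces in N, time in s.
With the tool pointing down it reaches from about 0.4 to 0.925 m from the base axis. Payload 3.4 kg.
Tool frame: the origin (TCP) lies on the front face of the gripper's body, between the roots of the fingers; the fingertips stand 73 mm ahead of it and the grasp point (between the pads) lies env.grip_point_offset ahead of it (env.grip_point_offset is the distance from the TCP to the grasp point, in m); z points along the fingers, y is the line along which they close (so a half turn about z gives the same grasp; the last joint's range is limited). The gripper opens to 85 mm and grips with 20 to 120 N. Pads are 22 mm wide; open, the fingers measure 114 mm over their backs; the gripper's body (76 mm by 85 mm) begins 54 mm behind the grasp point. The pads swing forward as they close: fully open they stand 13 mm farther back than shut.
Start: joints at [-1.327, 0.307, 1.506, -0, 1.328, -0.073], TCP at [0.179, -0.546, 0.304] pointing down, gripper open.
Joint ranges: [-3.12, 3.12], [-1.05, 2.28], [0.14, 2.33], [-1.42, 4.57], [0.1, 2.73], [-2.68, 2.68]. Speed limits (rad/s): [2.57, 2.57, 3.14, 3.14, 3.14, 3.14].

INTERFACE

Orientations are given as a unit quaternion [w, x, y, z].
In Python, from station import env gives the robot as it stands.
- The arm moves only by the shell command python3 -m creep 'ROWS' [OPENING] [FORCE]. ROWS is JSON, a list of rows, each a list of 6 numbers: the shift along the tool's x, y, z in m, then the turn, a rotation vector about the tool's x, y, z in degrees. In form: [[x, y, z, rx, ry, rz], ...]. A call has 1 to 12 rows; each row shifts and turns the commanded pose from where the row before left it, along the tool's axes as they then stand; what a row does not reach is not made up. A row lasts 1/12 s, in which the tool goes at most 41.7 mm and 7.16 degrees, less where a joint would pass 70% of its speed; a pose out of reach is approached as far as the arm can. A call with a gripper value outside its range is refused whole. OPENING is the finger opening in m, from 0 to 0.0854, set as the call begins (- or left out, the last holds). The fingers move at their own pace and stop on an object; FORCE is the grip in N (left out, the last holds). Time passes only in rows, so rows that do not move let the fingers close. It gives the time, the measured TCP pose, the force, the opening and the grip force at its end, in the units of the state.
- env.read_state(): the state, without advancing time (a new reading comes with each control period).
- env.get_image(name): name is "side" or "top"; returns a dict with "color" (420x560x3 uint8, red, green, blue), "fovy" (degrees; the focal length in pixels is half the picture's height over the tangent of half this angle, whatever the lens; pixels are square), "cx", "cy" (the principal point, pixels), "eye" and "orientation" of the camera in the world. Camera axes: x right, y up, looking along -z (the intrinsics and any distortion apply to the point x, -y, -z); pixel columns grow to the right and rows downward; lengths in m; the calibration is good to about 2 mm. A picture is of the moment at which its call begins. There is no depth.
- env.job_done(): hands the job in; it is judged then, once.
The state is a dict: "t": time; "joints": joint angles; "dq": joint speeds; "joint_torque": joint torques, N m; "ee_pos": TCP position; "tool_rot": TCP orientation; "ft_force": force on the tool from outside, world axes, zero at the start; "ft_torque": the same for the moment, N m; "grip_width": finger opening in m; "grip_force": force on a finger pad.
Only numpy, scipy, OpenCV 4.12 (cv2) and the standard library are available. Lean on these libraries where they do the work, as an engineer would, in place of code of your own. Each camera call takes 0.05 s, during which the arm holds its last target. There are 200 camera calls.

TASK

Restock the prep line: take the used-up black-lidded tub away from the guide rail and stand it in the grey dish tray, then stand every labelled tub against the rail in one closed row that starts at the blue end stop, each flat against the rail and butted flush against its neighbour with no gap, in any order, labels facing the robot's side. Once the row is complete, press the spring clip fully down over the rail at the row's open end, block on the tubs' side, and bring it flush against the last tub; let go of everything and leave the other things on the counter where they are.

Things in the scene. Friction and masses are not known exactly. Their poses are not given: they have to be found in the camera images.
- rail: Guide rail fixed to the counter: upright aluminium plate 8 mm thick, 42 mm high. Origin: at counter level on its front face (towards the robot). x points through the plate, away from the robot; y runs along it. The plate fills x 0 to 8, y -230 to +200 mm. Its place and yaw vary.
- row_start (a point): Foot of the blue end stop's face, where it meets the rail's front face: rail frame (0, +170, 0) mm, axes as the rail. The stop is a block 42 mm high filling rail x -90 to 0, y +170 to +200 mm; the row starts at its face and grows towards rail -y.
- tub1: Lidded tub, red lid, white below, about 250 g: 90 mm (own x) by 54 mm (y) by 50 mm high. On the lid's centre an upright grip bar, same colour, 14 mm thick (x), 36 mm long (y), 50 to 76 mm above the underside. Origin: centre of the underside. The -x face carries a black label patch. May be absent.
- tub2: Lidded tub, green lid, white below, about 250 g: 90 mm (own x) by 54 mm (y) by 50 mm high. On the lid's centre an upright grip bar, same colour, 14 mm thick (x), 36 mm long (y), 50 to 76 mm above the underside. Origin: centre of the underside. The -x face carries a black label patch. May be absent.
- tub3: Lidded tub, yellow lid, white below, about 250 g: 90 mm (own x) by 54 mm (y) by 50 mm high. On the lid's centre an upright grip bar, same colour, 14 mm thick (x), 36 mm long (y), 50 to 76 mm above the underside. Origin: centre of the underside. The -x face carries a black label patch. May be absent.
- tub4: Lidded tub, orange lid, white below, about 250 g: 90 mm (own x) by 54 mm (y) by 50 mm high. On the lid's centre an upright grip bar, same colour, 14 mm thick (x), 36 mm long (y), 50 to 76 mm above the underside. Origin: centre of the underside. The -x face carries a black label patch. May be absent.
- tub5: Lidded tub, blue lid, white below, about 250 g: 90 mm (own x) by 54 mm (y) by 50 mm high. On the lid's centre an upright grip bar, same colour, 14 mm thick (x), 36 mm long (y), 50 to 76 mm above the underside. Origin: centre of the underside. The -x face carries a black label patch. May be absent.
- tub6: Lidded tub, white lid, white below, about 250 g: 90 mm (own x) by 54 mm (y) by 50 mm high. On the lid's centre an upright grip bar, same colour, 14 mm thick (x), 36 mm long (y), 50 to 76 mm above the underside. Origin: centre of the underside. The -x face carries a black label patch. May be absent.
- old: Used-up tub with a black lid and no label, 150 g: same size, grip bar and origin as the other tubs. It stands in the row's place in front of the rail.
- tray: Grey dish tray fixed on the counter on the robot's left, 160 mm (x) by 130 mm (y) outside, walls 4 mm thick and 24 mm high, floor 4 mm thick. Origin: centre of its underside.
- clip: Spring end clip, 220 g: black block 40 by 40 mm, 48 mm high; origin: centre of its underside. On top a steel bridge plate (z 48 to 54 mm) overhangs the +x face to x = +42 mm; above the block's centre an orange grip bar, 14 mm thick (x), 36 mm long (y), z 54 to 80 mm. Fully down on the rail the block stands on the counter, its +x face on the rail's front face; it can still be slid along the rail.
- clip_slot (a point): Middle of the mouth of the clip's downward-open slot: clip frame (+24, 0, +10) mm, axes as the clip. The slot lies between the block's +x face (x +20, chamfered to x +14 at its foot) and the sprung jaw hung from the bridge: flared mouth to x +32, narrowest x +25 at z 30 mm. Pressed straight down over the rail (about 5 to 15 N) the jaw springs open and pinches it.
- jaw (a joint): Angle of the clip's sprung jaw (rad): 0 = at rest, grows as it is spread open; about 0.12 to 0.15 with the rail in it.
- sauce: Bystander: red squeeze bottle; to be left alone. Origin at its underside (spatula: in its length).
- jar: Bystander: amber jar; to be left alone. Origin at its underside (spatula: in its length).
- pan: Bystander: empty clear plastic pan; to be left alone. Origin at its underside (spatula: in its length).
- bowl: Bystander: steel bowl; to be left alone. Origin at its underside (spatula: in its length).
- spatula: Bystander: spatula; to be left alone. Origin at its underside (spatula: in its length).
- shaker: Bystander: steel shaker; to be left alone. Origin at its underside (spatula: in its length).
Not all that is in view belongs to the job. Leave any pink or turquoise look-alike of the old alone.

How it is judged:
On the way, in this order (a step that is already met when the one before it is completed fails the run):
1. the used-up tub stands in the dish tray (x of old in the frame of tray between -0.05 and 0.05 m and y of old in the frame of tray between -0.05 and 0.05 m and height (world z) of old below 0.012 m and angle between old's own z axis and vertical below 0.1 rad), for 0.2 s.
2. all tubs stand in one closed row along the rail, from the end stop on (x of tub1 in the frame of rail between -0.049 and -0.041 m and angle between the x axis of each of tub1, tub2, tub3, tub4, tub5, tub6 and the x axis of rail, either way round below 0.06 rad and angle between each of tub1, tub2, tub3, tub4, tub5, tub6's own z axis and vertical below 0.06 rad and height (world z) of each of tub1, tub2, tub3, tub4, tub5, tub6 below 0.006 m and x of rail in the frame of tub1 above 0 m and (y of tub1 in the frame of rail above 0.14 m or (y of tub1 in the frame of tub2 between -0.057 and -0.05 m and x of tub1 in the frame of tub2 between -0.02 and 0.02 m) or (y of tub1 in the frame of tub3 between -0.057 and -0.05 m and x of tub1 in the frame of tub3 between -0.02 and 0.02 m) or (y of tub1 in the frame of tub4 between -0.057 and -0.05 m and x of tub1 in the frame of tub4 between -0.02 and 0.02 m) or (y of tub1 in the frame of tub5 between -0.057 and -0.05 m and x of tub1 in the frame of tub5 between -0.02 and 0.02 m) or (y of tub1 in the frame of tub6 between -0.057 and -0.05 m and x of tub1 in the frame of tub6 between -0.02 and 0.02 m)) and x of tub2 in the frame of rail between -0.049 and -0.041 m and x of rail in the frame of tub2 above 0 m and (y of tub2 in the frame of rail above 0.14 m or (y of tub2 in the frame of tub1 between -0.057 and -0.05 m and x of tub2 in the frame of tub1 between -0.02 and 0.02 m) or (y of tub2 in the frame of tub3 between -0.057 and -0.05 m and x of tub2 in the frame of tub3 between -0.02 and 0.02 m) or (y of tub2 in the frame of tub4 between -0.057 and -0.05 m and x of tub2 in the frame of tub4 between -0.02 and 0.02 m) or (y of tub2 in the frame of tub5 between -0.057 and -0.05 m and x of tub2 in the frame of tub5 between -0.02 and 0.02 m) or (y of tub2 in the frame of tub6 between -0.057 and -0.05 m and x of tub2 in the frame of tub6 between -0.02 and 0.02 m)) and x of tub3 in the frame of rail between -0.049 and -0.041 m and x of rail in the frame of tub3 above 0 m and (y of tub3 in the frame of rail above 0.14 m or (y of tub3 in the frame of tub1 between -0.057 and -0.05 m and x of tub3 in the frame of tub1 between -0.02 and 0.02 m) or (y of tub3 in the frame of tub2 between -0.057 and -0.05 m and x of tub3 in the frame of tub2 between -0.02 and 0.02 m) or (y of tub3 in the frame of tub4 between -0.057 and -0.05 m and x of tub3 in the frame of tub4 between -0.02 and 0.02 m) or (y of tub3 in the frame of tub5 between -0.057 and -0.05 m and x of tub3 in the frame of tub5 between -0.02 and 0.02 m) or (y of tub3 in the frame of tub6 between -0.057 and -0.05 m and x of tub3 in the frame of tub6 between -0.02 and 0.02 m)) and x of tub4 in the frame of rail between -0.049 and -0.041 m and x of rail in the frame of tub4 above 0 m and (y of tub4 in the frame of rail above 0.14 m or (y of tub4 in the frame of tub1 between -0.057 and -0.05 m and x of tub4 in the frame of tub1 between -0.02 and 0.02 m) or (y of tub4 in the frame of tub2 between -0.057 and -0.05 m and x of tub4 in the frame of tub2 between -0.02 and 0.02 m) or (y of tub4 in the frame of tub3 between -0.057 and -0.05 m and x of tub4 in the frame of tub3 between -0.02 and 0.02 m) or (y of tub4 in the frame of tub5 between -0.057 and -0.05 m and x of tub4 in the frame of tub5 between -0.02 and 0.02 m) or (y of tub4 in the frame of tub6 between -0.057 and -0.05 m and x of tub4 in the frame of tub6 between -0.02 and 0.02 m)) and x of tub5 in the frame of rail between -0.049 and -0.041 m and x of rail in the frame of tub5 above 0 m and (y of tub5 in the frame of rail above 0.14 m or (y of tub5 in the frame of tub1 between -0.057 and -0.05 m and x of tub5 in the frame of tub1 between -0.02 and 0.02 m) or (y of tub5 in the frame of tub2 between -0.057 and -0.05 m and x of tub5 in the frame of tub2 between -0.02 and 0.02 m) or (y of tub5 in the frame of tub3 between -0.057 and -0.05 m and x of tub5 in the frame of tub3 between -0.02 and 0.02 m) or (y of tub5 in the frame of tub4 between -0.057 and -0.05 m and x of tub5 in the frame of tub4 between -0.02 and 0.02 m) or (y of tub5 in the frame of tub6 between -0.057 and -0.05 m and x of tub5 in the frame of tub6 between -0.02 and 0.02 m)) and x of tub6 in the frame of rail between -0.049 and -0.041 m and x of rail in the frame of tub6 above 0 m and (y of tub6 in the frame of rail above 0.14 m or (y of tub6 in the frame of tub1 between -0.057 and -0.05 m and x of tub6 in the frame of tub1 between -0.02 and 0.02 m) or (y of tub6 in the frame of tub2 between -0.057 and -0.05 m and x of tub6 in the frame of tub2 between -0.02 and 0.02 m) or (y of tub6 in the frame of tub3 between -0.057 and -0.05 m and x of tub6 in the frame of tub3 between -0.02 and 0.02 m) or (y of tub6 in the frame of tub4 between -0.057 and -0.05 m and x of tub6 in the frame of tub4 between -0.02 and 0.02 m) or (y of tub6 in the frame of tub5 between -0.057 and -0.05 m and x of tub6 in the frame of tub5 between -0.02 and 0.02 m))), for 0.2 s.
3. the clip is pressed fully down over the rail and butts against the last tub (value of joint jaw above 0.06 rad and height (world z) of clip below 0.005 m and angle between clip's own z axis and vertical below 0.06 rad and x of clip in the frame of rail between -0.024 and -0.016 m and angle between the x axis of clip and the x axis of rail, either way round below 0.06 rad and ((y of clip in the frame of tub1 between -0.05 and -0.043 m and x of clip in the frame of tub1 above 0 m) or (y of clip in the frame of tub2 between -0.05 and -0.043 m and x of clip in the frame of tub2 above 0 m) or (y of clip in the frame of tub3 between -0.05 and -0.043 m and x of clip in the frame of tub3 above 0 m) or (y of clip in the frame of tub4 between -0.05 and -0.043 m and x of clip in the frame of tub4 above 0 m) or (y of clip in the frame of tub5 between -0.05 and -0.043 m and x of clip in the frame of tub5 above 0 m) or (y of clip in the frame of tub6 between -0.05 and -0.043 m and x of clip in the frame of tub6 above 0 m))), for 0.2 s.
At the end, for the whole second after the job is handed in: Old tub upright inside the tray; every other tub upright, label out, within 4 mm of the rail, 0.06 rad of square, gap under 3 mm to end stop or next tub; clip down over the rail (within 5 mm of counter, 4 mm of rail, jaw spread), gap under 3 mm to the last tub; all at rest, released (all of step 1 and all of step 2 and all of step 3 and linear speed of each of tub1, tub2, tub3, tub4, tub5, tub6, clip, old below 0.02 m/s); the robot touches nothing.
It fails at once if a bystander is moved more than 3 cm (distance of any of sauce, jar, pan, bowl, spatula, shaker from where it was at the start of the episode above 0.03 m).
Of tub1, tub2, tub3, tub4, tub5, tub6 only 4 to 6 are there at a start; the rules pass over those that are not, and their reading is None.
At some moment in a run one of tub1, tub2, tub3, tub4, tub5, tub6 may be knocked a few centimetres aside while the robot is not near it.
Once in a run the grip may slacken for a moment while it holds something.
It also fails if it takes over 210 s, if anything falls off the work surface, if the arm or the gripper's body presses on something with over 40 N, if the wrist force passes 120 N, or if a joint passes its speed limit or range.

## Working session

There is one attempt and no reset: what is moved stays moved. The work goes in short steps, Python scripts to look and compute and a shell command to move; the robot and the scene stay as the last step left them, time stands still between calls to the robot, and variables do not carry over. Pictures are saved under pics/ and viewed, at most 14 in all, crops included, and the job is handed in when it is done.

```bash
ls; mkdir -p pics
python3 - <<'E'
from station import env
import cv2
print(env.read_state(), env.grip_point_offset)
for n in ("top","side"):
    d=env.get_image(n); cv2.imwrite(f"pics/{n}0.png",d["color"][:,:,::-1]); print({k:v for k,v in d.items() if k!="color"})
E
```

```text
pics
{'t': 0.0, 'joints': array([-1.32751058e+00,  3.07520432e-01,  1.50768372e+00,  7.07611351e-06,
        1.32840377e+00, -7.34995189e-02]), 'dq': array([-0.00180289,  0.00069076,  0.00046049, -0.00020743,  0.00036243,
       -0.00163645]), 'joint_torque': array([-7.98214314e-04, -4.57559717e+01, -2.51919526e+01,  1.03303812e-04,
        1.33264944e-02, -2.97734584e-07]), 'ee_pos': array([ 0.17896344, -0.54584929,  0.30300711]), 'tool_rot': array([-1.00429674e-03,  9.87481724e-01,  1.57730243e-01, -8.20171033e-05]), 'ft_force': array([-0.04920309, -0.48527854, -0.10169811]), 'ft_torque': array([-0.04552607, -0.03840931,  0.04169587]), 'grip_force': 0.0, 'grip_width': 0.08537836078830363} 0.0539
{'fovy': 44.004016029258416, 'cx': 277.7703457146235, 'cy': 204.3944172531228, 'eye': array([0.18094169, 0.00358124, 1.71875181]), 'orientation': array([-0.69338766, -0.07027402,  0.06337642,  0.71432384])}
{'fovy': 57.69745237562033, 'cx': 280.5476418040361, 'cy': 206.55649945265196, 'eye': array([0.04508943, 0.69183268, 0.87983201]), 'orientation': array([-0.25493177, -0.10567359,  0.36877934,  0.88760615])}
```

View pics/top0.png

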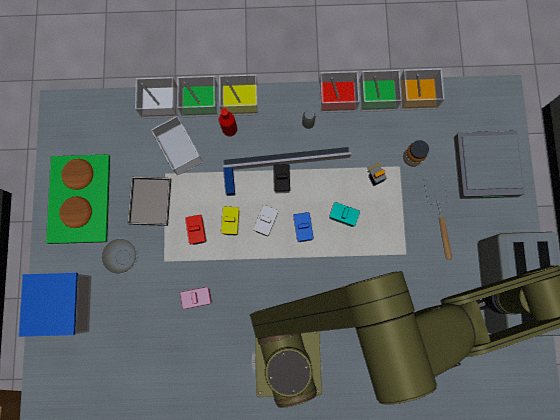

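View pics/side0.png

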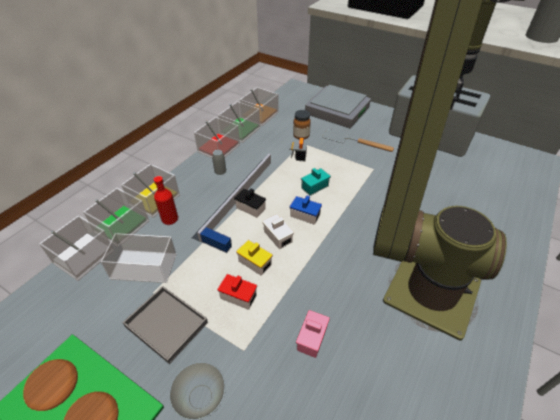

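The top view shows the rail running from (224,162) to (350,153) with the blue stop at (229,181). The old tub is at (282,177), the clip at (377,174) and the tray at (150,200). Red is at (195,229), yellow (230,220), white (266,220) and blue (303,226). The pink and teal tubs are decoys. That makes four labelled tubs, so I'll look closer.

```bash
cat > h.py <<'E'
import numpy as np, cv2
from station import env
from scipy.spatial.transform import Rotation as R
def shot(n,save=None):
    d=env.get_image(n)
    if save: cv2.imwrite("pics/"+save,d["color"][:,:,::-1])
    return d
def rot(d): q=d["orientation"]; return R.from_quat([q[1],q[2],q[3],q[0]]).as_matrix()
def cast(d,px,z):
    px=np.atleast_2d(np.asarray(px,float)); f=210/np.tan(np.radians(d["fovy"]/2))
    r=np.c_[(px[:,0]-d["cx"])/f,-(px[:,1]-d["cy"])/f,-np.ones(len(px))]@rot(d).T
    return d["eye"]+r*((z-d["eye"][2])/r[:,2])[:,None]
def proj(d,P):
    f=210/np.tan(np.radians(d["fovy"]/2)); c=(np.atleast_2d(P)-d["eye"])@rot(d)
    return np.c_[d["cx"]+f*c[:,0]/-c[:,2], d["cy"]-f*c[:,1]/-c[:,2]]
HUE={"red":((0,6),(174,180)),"yellow":((25,35),),"blue":((105,125),),"teal":((82,95),),"pink":((150,173),)}
def rects(d,name,up=4,minv=70,mins=140):
    im=cv2.resize(d["color"],None,fx=up,fy=up,interpolation=cv2.INTER_CUBIC)
    h=cv2.cvtColor(im,cv2.COLOR_RGB2HSV); m=np.zeros(h.shape[:2],np.uint8)
    for a,b in HUE[name]: m|=cv2.inRange(h,(a,mins,minv),(b,255,255))
    cs,_=cv2.findContours(m,cv2.RETR_EXTERNAL,cv2.CHAIN_APPROX_NONE)
    out=[]
    for c in cs:
        A=cv2.contourArea(c)/up**2
        if A>80:
            out.append((A,(cv2.boxPoints(cv2.minAreaRect(c))+.5)/up-.5))
    return out
def lid(d,box,z=.05):
    w=cast(d,box,z)[:,:2]; c=w.mean(0); e=w-np.roll(w,1,0); L=np.linalg.norm(e,axis=1)
    k=np.argmax(L); a=np.degrees(np.arctan2(e[k,1],e[k,0]))%180
    return c,a,L[k],L[(k+1)%4]
E
python3 - <<'E'
from h import *
t=cv2.imread("pics/top0.png"); s=cv2.imread("pics/side0.png")
cv2.imwrite("pics/tc.png",cv2.resize(t[140:260,120:400],None,fx=2.8,fy=2.8,interpolation=2))
cv2.imwrite("pics/sc.png",cv2.resize(s[110:310,160:400],None,fx=3,fy=3,interpolation=2))
d=shot("top")
print(d["eye"],d["orientation"])
for n in HUE:
    for A,b in rects(d,n):
        if b[:,1].mean()>140 and A<900: print(n,A,b.mean(0),lid(d,b))
E
```

```text
[0.18094169 0.00358124 1.71875181] [-0.69338766 -0.07027402  0.06337642  0.71432384]
red 440.65625 [195.11848 228.93945] (array([0.42830454, 0.28590814]), np.float64(9.121013569989515), np.float64(0.09145344032693765), np.float64(0.054796256291998115))
yellow 416.53125 [229.7618 219.7635] (array([0.45501986, 0.17297187]), np.float64(175.69098281221474), np.float64(0.0895036952151735), np.float64(0.05400472352085403))
blue 420.8125 [303.0896  226.32706] (array([ 0.42620942, -0.06462157]), np.float64(6.608584836374064), np.float64(0.09021855233012908), np.float64(0.052069287791189446))
blue 202.21875 [228.6838  179.84448] (array([0.58864105, 0.17506816]), np.float64(4.78274574037178), np.float64(0.0886783398381334), np.float64(0.029094126149098433))
teal 421.15625 [344.35986 213.486  ] (array([ 0.46416952, -0.20030664]), np.float64(68.11555275308129), np.float64(0.08875605789624404), np.float64(0.054140136872255815))
```

View pics/tc.png

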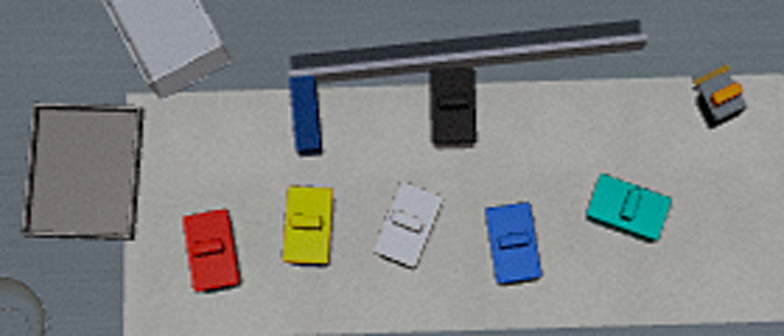

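View pics/sc.png

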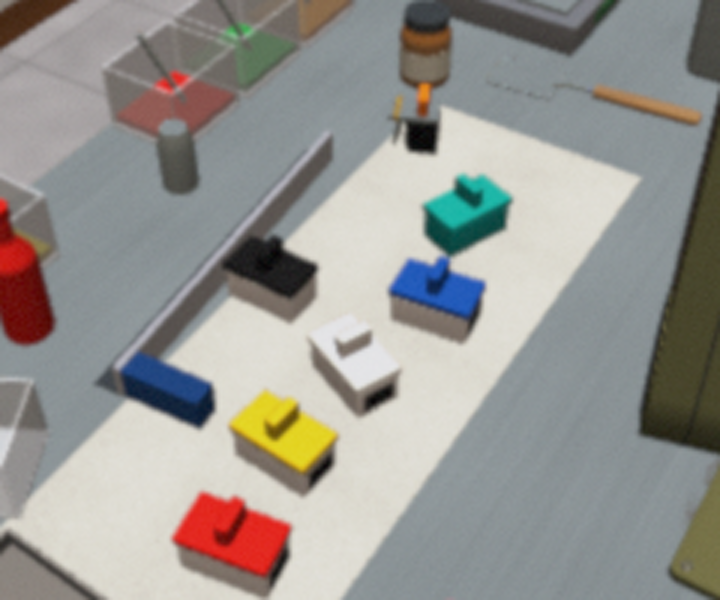

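The crops show all four labels (red, yellow, white, blue) already facing the robot. The old tub sits at the rail, and the clip's jaw points up-left. Next I measure the rest.

```bash
cat >> h.py <<'E'
def boxes(d,m,up,ox,oy,amin):
    m=cv2.morphologyEx(m,cv2.MORPH_CLOSE,np.ones((9,9),np.uint8))
    cs,_=cv2.findContours(m,cv2.RETR_EXTERNAL,cv2.CHAIN_APPROX_NONE); out=[]
    for c in cs:
        A=cv2.contourArea(c)/up**2
        if A>amin: out.append((A,(cv2.boxPoints(cv2.minAreaRect(c))+.5)/up-.5+[ox,oy]))
    return out
def crop(d,x0,x1,y0,y1,up=4):
    im=cv2.resize(d["color"][y0:y1,x0:x1],None,fx=up,fy=up,interpolation=cv2.INTER_CUBIC)
    return im,cv2.cvtColor(im,cv2.COLOR_RGB2HSV)
E
python3 - <<'E'
from h import *
d=shot("top")
c=d["color"].astype(int)
print("mat",c[240,260],"white lid",c[212,268],c[226,262],"black",c[172,283],c[185,283],"old below",c[192,282])
im,h=crop(d,245,295,200,245); 
b=im.astype(int); m=((b[:,:,2]-b[:,:,0]>-2)&(b.min(2)>120)).astype(np.uint8)*255
for A,bx in boxes(d,m,4,245,200,80): print("white",A,bx.mean(0),lid(d,bx))
im,h=crop(d,262,300,162,196); m=cv2.inRange(h,(0,0,0),(180,255,75))
for A,bx in boxes(d,m,4,262,162,80): print("old",A,bx.mean(0),lid(d,bx))
im,h=crop(d,360,392,158,190,8); m=cv2.inRange(h,(8,170,150),(25,255,255))
for A,bx in boxes(d,m,8,360,158,4): print("clipbar",A,bx.mean(0),lid(d,bx,.08))
im,h=crop(d,120,180,170,235); m=cv2.inRange(h,(0,0,0),(180,255,80))
for A,bx in boxes(d,m,4,120,170,300): print("tray",A,bx.mean(0),lid(d,bx,.024))
for A,bx in rects(d,"blue"):
    if A<300: print("stop",lid(d,bx,.042))
# rail columns profile
for x in (240,265,300,320,340): print(x,[tuple(c[y,x]) for y in range(146,172,1)][::1] if x in(265,340) else '')
E
```

```text
mat [161 161 159] white lid [172 174 184] [169 169 178] black [31 33 34] [33 28 34] old below [74 65 64]
white 2020.78125 [269.49999619 221.99999619] (array([0.44409289, 0.04388194]), np.float64(88.21982622658713), np.float64(0.16302080830782587), np.float64(0.14700234380288962))
old 517.4375 [280.5  176.75] (array([0.59381023, 0.00367966]), np.float64(88.1645406497646), np.float64(0.1253906432059166), np.float64(0.10272789957811136))
clipbar 35.6953125 [379.57500076 172.65000129] (array([ 0.58961438, -0.31765041]), np.float64(115.10820215429493), np.float64(0.03450683958515942), np.float64(0.013376110979819616))
tray 1833.375 [149.06323242 200.91379738] (array([0.53173599, 0.44429136]), np.float64(177.26967255214424), np.float64(0.16912754597792584), np.float64(0.13778612936404286))
stop (array([0.59057047, 0.17674493]), np.float64(3.9276735441094957), np.float64(0.08943577247109531), np.float64(0.029684415630569855))
240 
265 [(np.int64(101), np.int64(110), np.int64(116)), (np.int64(99), np.int64(112), np.int64(119)), (np.int64(100), np.int64(110), np.int64(119)), (np.int64(98), np
[... 1533 characters left out ...]
4(39)), (np.int64(57), np.int64(51), np.int64(49)), (np.int64(59), np.int64(61), np.int64(60)), (np.int64(106), np.int64(118), np.int64(127)), (np.int64(105), np.int64(111), np.int64(117)), (np.int64(98), np.int64(105), np.int64(113)), (np.int64(97), np.int64(106), np.int64(113)), (np.int64(96), np.int64(108), np.int64(114)), (np.int64(99), np.int64(105), np.int64(112)), (np.int64(96), np.int64(107), np.int64(111)), (np.int64(95), np.int64(108), np.int64(114)), (np.int64(103), np.int64(113), np.int64(118)), (np.int64(150), np.int64(149), np.int64(147)), (np.int64(163), np.int64(161), np.int64(158)), (np.int64(157), np.int64(156), np.int64(152)), (np.int64(156), np.int64(157), np.int64(155))]
```

```bash
cat > rail.py <<'E'
from h import *
def rail(d):
    g=d["color"].astype(float).sum(2)/3; P=[];B=[]
    for x in list(range(234,268))+list(range(300,346)):
        y0=163-(x-240)*9/126; col=g[int(y0)-6:int(y0)+6,x]; k=int(y0)-6+np.argmax(col+np.roll(col,-1))
        w=g[k-2:k+4,x]; 
        f=(w[3:]); front=w[4:6].min(); top=w[2:4].max()
        # front edge: 50% crossing going down
        for y in range(k,k+5):
            if g[y,x]>=100>g[y+1,x]: P.append((x,y+(g[y,x]-100)/(g[y,x]-g[y+1,x]))); break
    P=np.array(P); w=cast(d,P,.042)[:,:2]
    vx,vy,x0,y0=cv2.fitLine(w.astype(np.float32),cv2.DIST_HUBER,0,1e-4,1e-4).ravel()
    if vy<0: vx,vy=-vx,-vy
    n=np.array([vy,-vx]); y=np.array([vx,vy])
    res=(w-[x0,y0])@n
    return n,y,np.array([x0,y0]),res.std()
if __name__=="__main__":
    d=shot("top"); n,y,p,s=rail(d); print("yaw",np.degrees(np.arctan2(n[1],n[0])),p,s)
    bx=[b for A,b in rects(d,"blue") if A<300][0]; c=lid(d,bx,.042)[0]
    q=cast(d,bx,.042)[:,:2]; u=(q-p)@y; v=(q-p)@n; print("stop corners along y",u,"x",v)
    u0=np.sort(u)[:2].mean()   # row start face
    o=p+y*(u0-.170); print("rail origin",o,"row start",p+y*u0, "by center", p+y*((c-p)@y-.185))
    c=d["color"]; im,h=crop(d,248,290,204,240,4)
    b=cv2.GaussianBlur(im,(9,9),0).astype(int); m=(((b[:,:,2]-b[:,:,0])>4)&(b.min(2)>125)).astype(np.uint8)*255
    for A,bx in boxes(d,m,4,248,204,80): print("white",A,bx.mean(0),lid(d,bx))
    im,h=crop(d,262,300,160,200,4); m=cv2.inRange(h,(0,0,0),(180,255,60)); 
    cv2.imwrite("pics/oldm.png",np.hstack([im[:,:,::-1],cv2.merge([m]*3)]))
    ry=h[:,:,2]
    for yy in (172,178,184): print(yy,c[yy,272:295].mean(1).astype(int))
    for xx in (278,286): print(xx,c[160:198,xx].mean(1).astype(int))
E
python3 rail.py
```

```text
yaw 4.271803 [ 0.6522133  -0.03649561] 0.0002763188961198703
stop corners along y [0.23230057 0.20211837 0.20058904 0.23047963] x [-0.00105991 -0.00093255 -0.09002605 -0.09014001]
rail origin [ 0.6498778  -0.00522901] row start [0.63721485 0.16429871] by center [ 0.64987645 -0.00521086]
white 387.0 [265.43767369 219.14540017] (array([0.45348497, 0.05676903]), np.float64(157.27628634109146), np.float64(0.0903700539148223), np.float64(0.05174338009422189))
172 [170  93  23  24  41  36  32  31  32  28  33  34  34  32  29  33  30  31
 145 165 158 156 155]
178 [173 111  44  35   0   0  12   0   0   9   6  10   0   7   1  26  25  38
 150 163 165 157 162]
184 [169 144  66  23  29  35  34  44  29  39  37  37  41  29  37  32  27  17
 151 166 159 158 162]
278 [154 156  43  54  49  26  31  38  30  34  35  32  32  31  22  36  46  29
  12  26  34  40  34  32  34  40  30  36  38  37  18  31  66 143 167 162
 164 161]
286 [149  44  57  58  24  31  33  34  29  33  29  33  29  25  17  29  37   6
   1  30  37  38  36  37  37  40  31  36  39  38  11  42  69 169 165 159
 154 154]
```

```bash
cat > plan.py <<'E'
# plan.py x y psi : turn about tool z so that tool y = object x (yaw psi), then shift in the turned tool frame
import sys; from h import *
def plan(x,y,psi,pr=True):
    s=env.read_state(); q=s["tool_rot"]; M=R.from_quat([q[1],q[2],q[3],q[0]]).as_matrix()
    phi=np.degrees(np.arctan2(M[1,0],M[0,0])); psi=(psi+90)%180-90
    turn=-((psi+90-phi+180)%360-180); a=np.radians(psi+90); d=np.array([x,y])-s["ee_pos"][:2]
    print("phi %.2f tilt %.2f turn z %.2f shift x %.4f y %.4f | tcp %s"%(phi,np.degrees(np.arccos(-M[2,2])),turn,d@[np.cos(a),np.sin(a)],d@[np.sin(a),-np.cos(a)],s["ee_pos"].round(4)))
O=np.array([.6499,-.0052]); YAW=4.27; _a=np.radians(YAW)
def rf(u,v): return O+u*np.array([np.cos(_a),np.sin(_a)])+v*np.array([-np.sin(_a),np.cos(_a)])
def inrail(p): d=np.asarray(p)[:2]-O; return np.array([d@[np.cos(_a),np.sin(_a)],d@[-np.sin(_a),np.cos(_a)]])
if __name__=="__main__":
    a=list(map(float,sys.argv[2:])); 
    if sys.argv[1]=="w": plan(*a)
    else: plan(*rf(a[0],a[1]),YAW)
E
python3 - <<'E'
from plan import *
d=shot("top"); p=cast(d,(281.6,177.3),.05)[0]; print("old",p, inrail(p)); plan(p[0],p[1],YAW)
E
```

```text
old [5.91537963e-01 8.37241311e-05 5.00000000e-02] [-0.05780663  0.0096145 ]
phi 18.15 tilt 0.04 turn z -76.12 shift x 0.5141 y 0.4520 | tcp [ 0.1791 -0.5462  0.3036]
```

```bash
python3 -m creep '[[0,0,0,0,0,-7],[0,0,0,0,0,-7],[0,0,0,0,0,-7],[0,0,0,0,0,-7],[0,0,0,0,0,-7],[0,0,0,0,0,-7],[0,0,0,0,0,-7],[0,0,0,0,0,-7],[0,0,0,0,0,-7],[0,0,0,0,0,-7],[0,0,0,0,0,-6.1],[0,0,0,0,0,0]]' 0.06 30
python3 -m creep '[[0.0285,0.025,0,0,0,0],[0.0285,0.025,0,0,0,0],[0.0285,0.025,0,0,0,0],[0.0285,0.025,0,0,0,0],[0.0285,0.025,0,0,0,0],[0.0285,0.025,0,0,0,0],[0.0285,0.025,0,0,0,0],[0.0285,0.025,0,0,0,0],[0.0285,0.025,0,0,0,0]]'
python3 -m creep '[[0.0285,0.025,0,0,0,0],[0.0285,0.025,0,0,0,0],[0.0285,0.025,0,0,0,0],[0.0285,0.025,0,0,0,0],[0.0285,0.025,0,0,0,0],[0.0285,0.025,0,0,0,0],[0.0285,0.025,0,0,0,0],[0.0285,0.025,0,0,0,0],[0,0,0,0,0,0],[0,0,0,0,0,0]]'
python3 plan.py w 0.5915 0.0001 4.27
```

```text
t: 1.3
ee_pos: [0.1791, -0.5463, 0.3038]
tool_rot: [-0.0, 0.679, 0.734, 0.0]
ft_force: [0.1, 0.3, 0.3]
grip_width: 0.0602
grip_force: 0.0
t: 2.05
ee_pos: [0.3852, -0.2723, 0.3041]
tool_rot: [0.0, 0.682, 0.732, 0.0]
ft_force: [0.9, -0.6, 0.5]
grip_width: 0.0595
grip_force: 0.0
t: 2.88
ee_pos: [0.568, -0.03, 0.3035]
tool_rot: [-0.0, 0.68, 0.733, -0.0]
ft_force: [-0.5, -1.4, 0.2]
grip_width: 0.0599
grip_force: 0.0
phi 94.31 tilt 0.01 turn z 0.04 shift x 0.0283 y 0.0257 | tcp [ 0.568  -0.03    0.3035]
```

```bash
python3 -m creep '[[0.0283,0.0257,0,0,0,0],[0,0,0.035,0,0,0],[0,0,0.035,0,0,0],[0,0,0.035,0,0,0],[0,0,0.03,0,0,0],[0,0,0.02,0,0,0],[0,0,0.013,0,0,0],[0,0,0.01,0,0,0],[0,0,0,0,0,0]]'
python3 -m creep '[[0,0,0,0,0,0],[0,0,0,0,0,0],[0,0,0,0,0,0],[0,0,0,0,0,0],[0,0,0,0,0,0],[0,0,0,0,0,0]]' 0 40
python3 -m creep '[[0,0,-0.005,0,0,0],[0,0,-0.02,0,0,0],[0,0,-0.035,0,0,0],[0,0,-0.035,0,0,0],[0,0,-0.035,0,0,0],[0,0,0,0,0,0],[0,0,0,0,0,0]]'
python3 -c "
from h import *
shot('side','side1.png')"
python3 plan.py w 0.5317 0.4443 -2.7
```

```text
t: 3.63
ee_pos: [0.5886, -0.0027, 0.1239]
tool_rot: [-0.002, 0.681, 0.732, -0.002]
ft_force: [-0.3, 0.7, 0.1]
grip_width: 0.06
grip_force: 0.0
t: 4.13
ee_pos: [0.5915, -0.0017, 0.1274]
tool_rot: [0.001, 0.68, 0.733, 0.001]
ft_force: [-0.3, -0.6, 6.2]
grip_width: 0.013
grip_force: 43.4
t: 4.72
ee_pos: [0.5917, -0.0016, 0.2587]
tool_rot: [0.002, 0.68, 0.733, 0.002]
ft_force: [-0.9, 0.8, -2.0]
grip_width: 0.0132
grip_force: 42.3
phi 94.26 tilt 0.07 turn z 6.96 shift x 0.4425 y -0.0796 | tcp [ 0.5903 -0.0015  0.2566]
```

View pics/side1.png

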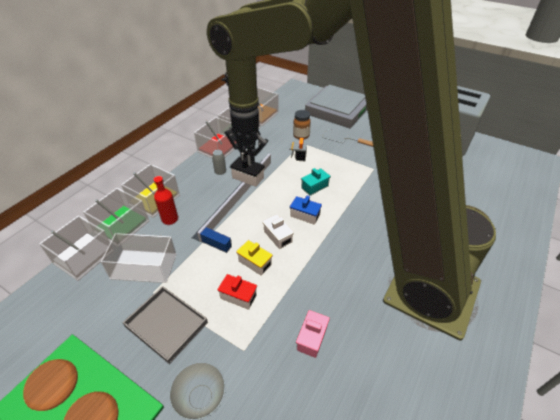

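The side view shows the old tub held under the gripper at (248,172). Next I carry it to the tray.

```bash
python3 -m creep '[[0,0,0,0,0,7],[0.037,-0.0066,0,0,0,0],[0.037,-0.0066,0,0,0,0],[0.037,-0.0066,0,0,0,0],[0.037,-0.0066,0,0,0,0],[0.037,-0.0066,0,0,0,0],[0.037,-0.0066,0,0,0,0],[0.037,-0.0066,0,0,0,0],[0.037,-0.0066,0,0,0,0],[0.037,-0.0066,0,0,0,0],[0.037,-0.0066,0,0,0,0],[0.037,-0.0066,0,0,0,0]]'
python3 -m creep '[[0.0355,-0.007,0,0,0,0],[0,0,0,0,0,0],[0,0,0,0,0,0],[0,0,0,0,0,0]]'
python3 plan.py w 0.5317 0.4443 -2.7
python3 -c "
from h import *
shot('top','top2.png')"
```

```text
t: 5.77
ee_pos: [0.5357, 0.4094, 0.2528]
tool_rot: [-0.0, 0.724, 0.69, -0.003]
ft_force: [0.8, -0.3, -2.0]
grip_width: 0.0128
grip_force: 42.3
t: 6.1
ee_pos: [0.5311, 0.4435, 0.2532]
tool_rot: [0.0, 0.723, 0.69, -0.003]
ft_force: [-0.4, -0.8, -2.0]
grip_width: 0.0133
grip_force: 42.3
phi 87.31 tilt 0.30 turn z 0.01 shift x 0.0008 y 0.0006 | tcp [0.5311 0.4435 0.2532]
```

View pics/top2.png

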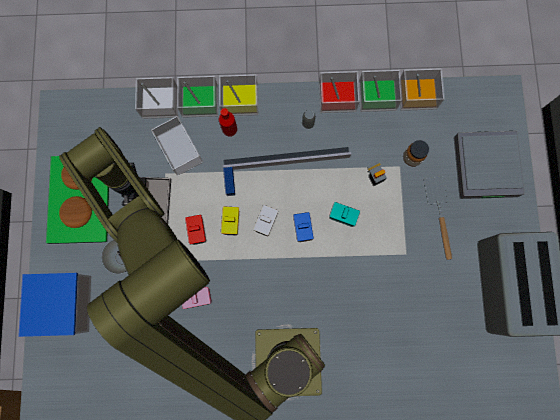

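The arm is above the tray and the tubs haven't moved. Next I lower and release.

```bash
python3 -m creep '[[0,0,0.03,0,0,0],[0,0,0.03,0,0,0],[0,0,0.025,0,0,0],[0,0,0.015,0,0,0],[0,0,0.01,0,0,0],[0,0,0.005,0,0,0],[0,0,0.004,0,0,0],[0,0,0,0,0,0],[0,0,0,0,0,0]]'
```

```text
t: 6.9
ee_pos: [0.533, 0.4443, 0.138]
tool_rot: [0.0, 0.724, 0.69, 0.001]
ft_force: [0.2, 0.3, -1.5]
grip_width: 0.013
grip_force: 42.2
```

```bash
python3 -m creep '[[0,0,0.003,0,0,0],[0,0,0.0025,0,0,0],[0,0,0,0,0,0],[0,0,0,0,0,0]]'
python3 -m creep '[[0,0,0,0,0,0],[0,0,0,0,0,0],[0,0,0,0,0,0],[0,0,0,0,0,0]]' 0.07
python3 -m creep '[[0,0,-0.01,0,0,0],[0,0,-0.03,0,0,0],[0,0,-0.035,0,0,0],[0,0,-0.035,0,0,0],[0,0,-0.02,0,0,0],[0,0,0,0,0,0],[0,0,0,0,0,0]]'
```

```text
t: 7.23
ee_pos: [0.5322, 0.4444, 0.1316]
tool_rot: [0.0, 0.724, 0.69, 0.0]
ft_force: [0.3, 1.0, -1.8]
grip_width: 0.013
grip_force: 42.3
t: 7.57
ee_pos: [0.5324, 0.4443, 0.1317]
tool_rot: [0.0, 0.724, 0.69, 0.0]
ft_force: [0.5, -0.1, 0.4]
grip_width: 0.061
grip_force: 0.0
t: 8.15
ee_pos: [0.533, 0.4447, 0.2644]
tool_rot: [0.0, 0.724, 0.69, 0.003]
ft_force: [0.5, 0.2, 0.1]
grip_width: 0.0699
grip_force: 0.0
```

```bash
cat > look.py <<'E'
import sys; from plan import *
d=shot("top")
for n in ("red","yellow","blue"):
    for A,b in rects(d,n):
        if b[:,1].mean()>140 and 300<A<600: l=lid(d,b); print(n,int(A),l[0].round(4),"yaw %.1f"%l[1],np.round(l[2:],3),"rail",inrail(l[0]).round(4))
im,h=crop(d,240,300,200,245); b=cv2.GaussianBlur(im,(9,9),0).astype(int); m=(((b[:,:,2]-b[:,:,0])>4)&(b.min(2)>125)).astype(np.uint8)*255
for A,bx in boxes(d,m,4,240,200,150): l=lid(d,bx); print("white",int(A),l[0].round(4),"yaw %.1f"%l[1],np.round(l[2:],3))
E
python3 look.py;  python3 plan.py w 0.4283 0.2859 9.1
```

```text
red 441 [0.4283 0.2858] yaw 9.0 [0.092 0.055] rail [-0.1993  0.3067]
yellow 417 [0.4551 0.1729] yaw 175.7 [0.09  0.054] rail [-0.181   0.1921]
blue 420 [ 0.4263 -0.0646] yaw 6.7 [0.09  0.052] rail [-0.2274 -0.0426]
white 386 [0.4521 0.0575] yaw 156.8 [0.088 0.052]
phi 87.25 tilt 0.06 turn z -11.85 shift x -0.1398 y -0.1275 | tcp [0.5321 0.4441 0.2623]
```

```bash
python3 -m creep '[[0,0,0,0,0,-5.9],[0,0,0,0,0,-5.9],[-0.028,-0.0255,0,0,0,0],[-0.028,-0.0255,0,0,0,0],[-0.028,-0.0255,0,0,0,0],[-0.028,-0.0255,0,0,0,0],[-0.0278,-0.0255,0,0,0,0],[0,0,0.03,0,0,0],[0,0,0.03,0,0,0],[0,0,0,0,0,0],[0,0,0,0,0,0]]'
python3 plan.py w 0.4283 0.2859 9.1
```

```text
t: 9.12
ee_pos: [0.4265, 0.285, 0.1993]
tool_rot: [-0.001, 0.649, 0.761, -0.003]
ft_force: [1.0, 1.0, 0.5]
grip_width: 0.0699
grip_force: 0.0
phi 99.04 tilt 0.40 turn z -0.06 shift x 0.0007 y 0.0019 | tcp [0.4265 0.285  0.1993]
```

```bash
python3 -m creep '[[0.0007,0.0015,0.03,0,0,0],[0,0,0.02,0,0,0],[0,0,0.015,0,0,0],[0,0,0.006,0,0,0],[0,0,0,0,0,0],[0,0,0,0,0,0]]'
python3 -m creep '[[0,0,0,0,0,0],[0,0,0,0,0,0],[0,0,0,0,0,0],[0,0,0,0,0,0],[0,0,0,0,0,0],[0,0,0,0,0,0]]' 0 40
python3 -m creep '[[0,0,-0.005,0,0,0],[0,0,-0.02,0,0,0],[0,0,-0.035,0,0,0],[0,0,-0.035,0,0,0],[0,0,0,0,0,0],[0,0,0,0,0,0],[0,0,0,0,0,0]]'
python3 plan.py r -0.052 0.135
```

```text
t: 9.62
ee_pos: [0.4305, 0.2876, 0.131]
tool_rot: [0.0, 0.649, 0.761, 0.0]
ft_force: [-0.3, 0.8, 0.1]
grip_width: 0.07
grip_force: 0.0
t: 10.12
ee_pos: [0.4297, 0.287, 0.131]
tool_rot: [0.0, 0.649, 0.761, 0.0]
ft_force: [-0.7, -0.1, 5.2]
grip_width: 0.0129
grip_force: 40.2
t: 10.7
ee_pos: [0.429, 0.2866, 0.2248]
tool_rot: [-0.0, 0.649, 0.761, -0.001]
ft_force: [0.3, -0.1, -3.2]
grip_width: 0.0132
grip_force: 39.6
phi 99.05 tilt 0.08 turn z 4.78 shift x -0.1724 y 0.1466 | tcp [0.429  0.2866 0.2248]
```

```bash
python3 -m creep '[[0,0,0,0,0,4.8],[-0.0287,0.0244,0,0,0,0],[-0.0287,0.0244,0,0,0,0],[-0.0287,0.0244,0,0,0,0],[-0.0287,0.0244,0,0,0,0],[-0.0287,0.0244,0,0,0,0],[-0.0287,0.0244,0,0,0,0],[0,0,0,0,0,0],[0,0,0,0,0,0],[0,0,0,0,0,0]]'
python3 plan.py r -0.052 0.135; python3 look.py
```

```text
t: 11.53
ee_pos: [0.5869, 0.1257, 0.2228]
tool_rot: [-0.002, 0.681, 0.732, -0.002]
ft_force: [-0.4, -0.4, -3.0]
grip_width: 0.0128
grip_force: 39.8
phi 94.18 tilt 0.34 turn z -0.09 shift x -0.0002 y 0.0011 | tcp [0.5869 0.1257 0.2228]
blue 420 [ 0.4263 -0.0645] yaw 6.7 [0.09  0.052] rail [-0.2274 -0.0425]
white 170 [0.4552 0.0502] yaw 157.7 [0.076 0.041]
```

Lower to just above the counter.

```bash
python3 -m creep '[[0,0.001,0.025,0,0,-0.1],[0,0,0.025,0,0,0],[0,0,0.02,0,0,0],[0,0,0.012,0,0,0],[0,0,0.004,0,0,0],[0,0,0,0,0,0],[0,0,0,0,0,0],[0,0,0,0,0,0]]'
python3 -m creep '[[0,0,0.001,0,0,0],[0,0,0.001,0,0,0],[0,0,0.001,0,0,0],[0,0,0,0,0,0],[0,0,0,0,0,0]]'
python3 plan.py r -0.045 0.143
```

```text
t: 12.25
ee_pos: [0.5899, 0.1268, 0.1405]
tool_rot: [0.001, 0.679, 0.734, 0.001]
ft_force: [-0.0, -1.1, -3.2]
grip_width: 0.0131
grip_force: 25.1
t: 12.67
ee_pos: [0.5895, 0.1261, 0.1366]
tool_rot: [0.0, 0.68, 0.733, 0.0]
ft_force: [0.7, -0.3, -3.7]
grip_width: 0.0129
grip_force: 46.0
phi 94.34 tilt 0.01 turn z 0.07 shift x 0.0075 y 0.0055 | tcp [0.5895 0.1261 0.1366]
```

```bash
python3 -m creep '[[0,0,0.0015,0,0,0],[0,0,0.0015,0,0,0],[0,0,0,0,0,0],[0,0,0,0,0,0]]'; python3 -m creep '[[0,0,0.0015,0,0,0],[0,0,0,0,0,0],[0,0,0,0,0,0]]'; python3 -m creep '[[0,0,0.001,0,0,0],[0,0,0,0,0,0],[0,0,0,0,0,0]]'
```

```text
t: 13.0
ee_pos: [0.5893, 0.1262, 0.1331]
tool_rot: [-0.0, 0.68, 0.733, -0.0]
ft_force: [-0.4, 0.4, -2.9]
grip_width: 0.0132
grip_force: 46.0
t: 13.25
ee_pos: [0.5894, 0.1262, 0.1318]
tool_rot: [-0.0, 0.68, 0.733, -0.0]
ft_force: [0.4, -0.2, -3.5]
grip_width: 0.0127
grip_force: 46.0
t: 13.5
ee_pos: [0.5896, 0.1262, 0.1311]
tool_rot: [0.0, 0.68, 0.733, 0.0]
ft_force: [0.0, -0.2, -1.5]
grip_width: 0.0129
grip_force: 46.3
```

```bash
python3 -m creep '[[0.002,0,-0.0005,0,0,0],[0.002,0,0,0,0,0],[0.002,0,0,0,0,0],[0,0,0,0,0,0],[0,0,0,0,0,0]]';python3 -m creep '[[0.0015,0,0,0,0,0],[0,0,0,0,0,0],[0,0,0,0,0,0]]'; python3 -m creep '[[0.0015,0,0,0,0,0],[0,0,0,0,0,0],[0,0,0,0,0,0]]'
python3 plan.py r -0.045 0.143
```

```text
t: 13.92
ee_pos: [0.5889, 0.1325, 0.1313]
tool_rot: [-0.0, 0.68, 0.734, -0.0]
ft_force: [0.7, 0.0, -3.5]
grip_width: 0.0132
grip_force: 46.1
t: 14.17
ee_pos: [0.5889, 0.1338, 0.1314]
tool_rot: [-0.0, 0.68, 0.733, -0.0]
ft_force: [0.6, 0.1, -3.4]
grip_width: 0.0129
grip_force: 46.1
t: 14.42
ee_pos: [0.5888, 0.1346, 0.1314]
tool_rot: [0.0, 0.68, 0.734, -0.0]
ft_force: [-0.4, -2.6, -2.7]
grip_width: 0.013
grip_force: 46.1
phi 94.37 tilt 0.06 turn z 0.10 shift x -0.0010 y 0.0055 | tcp [0.5888 0.1346 0.1314]
```

```bash
python3 -m creep '[[0.0005,0.002,0,0,0,0],[0,0.002,0,0,0,0],[0,0,0,0,0,0],[0,0,0,0,0,0]]';python3 -m creep '[[0,0.001,0,0,0,0],[0,0,0,0,0,0],[0,0,0,0,0,0]]'; python3 -m creep '[[0,0.001,0,0,0,0],[0,0,0,0,0,0],[0,0,0,0,0,0]]'
python3 plan.py r -0.045 0.143
```

```text
t: 14.75
ee_pos: [0.5904, 0.1347, 0.1314]
tool_rot: [-0.001, 0.68, 0.734, -0.003]
ft_force: [-4.4, -5.6, 2.8]
grip_width: 0.0125
grip_force: 46.9
t: 15.0
ee_pos: [0.5909, 0.1347, 0.1314]
tool_rot: [-0.002, 0.68, 0.734, -0.003]
ft_force: [-6.2, -5.4, 3.9]
grip_width: 0.0128
grip_force: 47.0
t: 15.25
ee_pos: [0.5919, 0.1349, 0.1314]
tool_rot: [-0.001, 0.68, 0.734, -0.003]
ft_force: [-6.2, -6.0, 3.7]
grip_width: 0.0132
grip_force: 46.9
phi 94.37 tilt 0.38 turn z 0.10 shift x -0.0010 y 0.0024 | tcp [0.5919 0.1349 0.1314]
```

```bash
python3 -m creep '[[-0.0005,0.001,-0.0005,0,0,0],[0,0,0,0,0,0],[0,0,0,0,0,0]]';python3 -m creep '[[0,0.001,0,0,0,0],[0,0,0,0,0,0],[0,0,0,0,0,0]]'; python3 -m creep '[[0,0.001,0,0,0,0],[0,0,0,0,0,0],[0,0,0,0,0,0]]'
python3 plan.py r -0.045 0.143
```

```text
t: 15.5
ee_pos: [0.5939, 0.135, 0.1317]
tool_rot: [-0.001, 0.68, 0.733, -0.002]
ft_force: [-3.8, -4.7, 0.6]
grip_width: 0.0131
grip_force: 46.6
t: 15.75
ee_pos: [0.594, 0.135, 0.1316]
tool_rot: [-0.002, 0.68, 0.733, -0.003]
ft_force: [-6.2, -5.2, 3.0]
grip_width: 0.0126
grip_force: 46.8
t: 16.0
ee_pos: [0.5942, 0.135, 0.1315]
tool_rot: [-0.002, 0.68, 0.733, -0.003]
ft_force: [-7.8, -5.2, 4.1]
grip_width: 0.013
grip_force: 47.0
phi 94.36 tilt 0.46 turn z 0.09 shift x -0.0009 y 0.0001 | tcp [0.5942 0.135  0.1315]
```

```bash
python3 -m creep '[[0,0.001,0,0,0,0],[0,0,0,0,0,0],[0,0,0,0,0,0]]'; python3 -m creep '[[0,0.001,0,0,0,0],[0,0,0,0,0,0],[0,0,0,0,0,0]]'
python3 -m creep '[[0,0,0,0,0,0],[0,0,0,0,0,0],[0,0,0,0,0,0],[0,0,0,0,0,0]]' 0.07
python3 -m creep '[[0,0,-0.01,0,0,0],[0,0,-0.03,0,0,0],[0,0,-0.035,0,0,0],[0,0,-0.035,0,0,0],[-0.04,0,0,0,0,0],[-0.04,-0.01,0,0,0,0],[-0.04,-0.01,0,0,0,0],[0,0,0,0,0,0]]'; python3 look.py
```

```text
t: 16.25
ee_pos: [0.5943, 0.135, 0.1315]
tool_rot: [-0.003, 0.68, 0.733, -0.004]
ft_force: [-10.1, -5.1, 5.1]
grip_width: 0.0128
grip_force: 47.1
t: 16.5
ee_pos: [0.5945, 0.135, 0.1315]
tool_rot: [-0.003, 0.68, 0.733, -0.005]
ft_force: [-10.6, -4.6, 8.3]
grip_width: 0.0129
grip_force: 47.4
t: 16.83
ee_pos: [0.601, 0.1366, 0.1325]
tool_rot: [0.001, 0.68, 0.733, 0.001]
ft_force: [1.0, 1.4, -0.1]
grip_width: 0.0613
grip_force: 0.0
t: 17.5
ee_pos: [0.5882, 0.0087, 0.2433]
tool_rot: [0.002, 0.681, 0.732, -0.001]
ft_force: [0.3, 0.4, 0.4]
grip_width: 0.0701
grip_force: 0.0
red 375 [0.5928 0.1343] yaw 3.8 [0.091 0.054] rail [-0.0466  0.1433]
yellow 418 [0.455 0.173] yaw 175.7 [0.089 0.054] rail [-0.181   0.1922]
blue 305 [ 0.4266 -0.0688] yaw 5.7 [0.09  0.045] rail [-0.2274 -0.0468]
```

Red is seated at rail (-0.047, 0.143). Yellow is next.

```bash
python3 plan.py w 0.455 0.173 -4.3
```

```text
phi 94.07 tilt 0.09 turn z 8.37 shift x 0.1511 y -0.1455 | tcp [0.5887 0.0114 0.2431]
```

```bash
python3 -m creep '[[0,0,0,0,0,4.2],[0,0,0,0,0,4.2],[0.03,-0.029,0,0,0,0],[0.03,-0.029,0,0,0,0],[0.03,-0.029,0,0,0,0],[0.03,-0.029,0,0,0,0],[0.031,-0.0295,0,0,0,0],[0,0,0.03,0,0,0],[0,0,0.02,0,0,0],[0,0,0,0,0,0],[0,0,0,0,0,0]]'
python3 plan.py w 0.455 0.173 -4.3; python3 look.py
```

```text
t: 18.47
ee_pos: [0.4548, 0.1756, 0.1918]
tool_rot: [-0.001, 0.731, 0.682, -0.001]
ft_force: [0.3, 0.6, 0.3]
grip_width: 0.07
grip_force: 0.0
phi 86.02 tilt 0.10 turn z 0.32 shift x -0.0026 y 0.0004 | tcp [0.4548 0.1756 0.1918]
red 396 [0.5929 0.1351] yaw 3.4 [0.091 0.055] rail [-0.0464  0.1441]
blue 421 [ 0.4263 -0.0645] yaw 6.8 [0.09  0.052] rail [-0.2274 -0.0425]
white 386 [0.4523 0.0572] yaw 157.2 [0.087 0.052]
```

```bash
python3 -m creep '[[-0.0025,0,0.025,0,0,0],[0,0,0.02,0,0,0],[0,0,0.01,0,0,0],[0,0,0.006,0,0,0],[0,0,0,0,0,0],[0,0,0,0,0,0]]'
python3 -m creep '[[0,0,0,0,0,0],[0,0,0,0,0,0],[0,0,0,0,0,0],[0,0,0,0,0,0],[0,0,0,0,0,0],[0,0,0,0,0,0]]' 0 40
python3 -m creep '[[0,0,-0.005,0,0,0],[0,0,-0.02,0,0,0],[0,0,-0.035,0,0,0],[0,0,-0.035,0,0,0],[0,0,0,0,0,0],[0,0,0,0,0,0],[0,0,0,0,0,0]]'
python3 plan.py r -0.052 0.082
```

```text
t: 19.02
ee_pos: [0.4563, 0.1722, 0.1317]
tool_rot: [0.0, 0.732, 0.681, 0.001]
ft_force: [-0.0, 1.0, 0.0]
grip_width: 0.0699
grip_force: 0.0
t: 19.52
ee_pos: [0.4551, 0.1722, 0.1313]
tool_rot: [0.0, 0.732, 0.682, 0.0]
ft_force: [-1.5, -0.7, 3.6]
grip_width: 0.0131
grip_force: 42.1
t: 20.1
ee_pos: [0.4543, 0.172, 0.2254]
tool_rot: [-0.0, 0.732, 0.682, -0.001]
ft_force: [0.0, -0.9, -2.6]
grip_width: 0.0129
grip_force: 41.2
phi 85.95 tilt 0.07 turn z -8.32 shift x -0.1093 y 0.1299 | tcp [0.4543 0.172  0.2254]
```

```bash
python3 -m creep '[[0,0,0,0,0,-4.2],[0,0,0,0,0,-4.2],[-0.0219,0.026,0,0,0,0],[-0.0219,0.026,0,0,0,0],[-0.0219,0.026,0,0,0,0],[-0.0219,0.026,0,0,0,0],[-0.0219,0.026,0,0,0,0],[0,0,0,0,0,0],[0,0,0,0,0,0]]'
python3 plan.py r -0.052 0.082
python3 -m creep '[[0,0,0.025,0,0,0],[0,0,0.025,0,0,0],[0,0,0.02,0,0,0],[0,0,0.015,0,0,0],[0,0,0.003,0,0,0],[0,0,0.001,0,0,0],[0,0,0,0,0,0],[0,0,0,0,0,0],[0,0,0,0,0,0]]'
python3 plan.py r -0.045 0.089
```

```text
t: 20.85
ee_pos: [0.5934, 0.0715, 0.223]
tool_rot: [-0.002, 0.681, 0.733, -0.002]
ft_force: [-0.9, -0.2, -2.3]
grip_width: 0.0128
grip_force: 41.1
phi 94.20 tilt 0.25 turn z -0.07 shift x 0.0013 y -0.0013 | tcp [0.5934 0.0715 0.223 ]
t: 21.6
ee_pos: [0.5937, 0.0731, 0.1381]
tool_rot: [0.001, 0.68, 0.734, 0.001]
ft_force: [-0.3, -0.3, -2.4]
grip_width: 0.0128
grip_force: 41.1
phi 94.36 tilt 0.12 turn z 0.09 shift x 0.0067 y 0.0052 | tcp [0.5937 0.0731 0.1381]
```

```bash
python3 -m creep '[[0,0,0.003,0,0,0],[0,0,0.0028,0,0,0],[0,0,0,0,0,0],[0.002,0,0,0,0,0],[0.002,0,0,0,0,0],[0,0,0,0,0,0],[0,0,0,0,0,0]]'; python3 -m creep '[[0.0015,0,0,0,0,0],[0,0,0,0,0,0],[0,0,0,0,0,0]]'; python3 -m creep '[[0.0015,0,0,0,0,0],[0,0,0,0,0,0],[0,0,0,0,0,0]]';  python3 -m creep '[[0.001,0,0,0,0,0],[0,0,0,0,0,0],[0,0,0,0,0,0]]'
python3 plan.py r -0.045 0.089
```

```text
t: 22.18
ee_pos: [0.5929, 0.0771, 0.1314]
tool_rot: [0.0, 0.68, 0.733, 0.0]
ft_force: [-1.4, -1.2, -0.0]
grip_width: 0.0133
grip_force: 41.6
t: 22.43
ee_pos: [0.5927, 0.0784, 0.1314]
tool_rot: [0.0, 0.68, 0.733, 0.0]
ft_force: [-0.6, -2.7, 2.2]
grip_width: 0.0128
grip_force: 41.8
t: 22.68
ee_pos: [0.5926, 0.0797, 0.1314]
tool_rot: [0.0, 0.68, 0.733, 0.0]
ft_force: [-0.7, -3.9, 3.8]
grip_width: 0.0127
grip_force: 42.0
t: 22.93
ee_pos: [0.5926, 0.0799, 0.1314]
tool_rot: [0.001, 0.68, 0.734, -0.001]
ft_force: [-0.9, -5.4, 4.8]
grip_width: 0.0128
grip_force: 42.1
phi 94.38 tilt 0.10 turn z 0.11 shift x -0.0001 y 0.0058 | tcp [0.5926 0.0799 0.1314]
```

```bash
python3 -m creep '[[0,0.002,-0.0007,0,0,0],[0,0.002,0,0,0,0],[0,0.001,0,0,0,0],[0,0,0,0,0,0],[0,0,0,0,0,0]]'; python3 -m creep '[[0,0.001,0,0,0,0],[0,0,0,0,0,0],[0,0,0,0,0,0]]';  python3 -m creep '[[0,0.001,0,0,0,0],[0,0,0,0,0,0],[0,0,0,0,0,0]]'; python3 -m creep '[[0,0.001,0,0,0,0],[0,0,0,0,0,0],[0,0,0,0,0,0]]'
python3 plan.py r -0.045 0.089
```

```text
t: 23.35
ee_pos: [0.5939, 0.08, 0.1316]
tool_rot: [-0.002, 0.68, 0.734, -0.003]
ft_force: [-7.2, -7.1, 9.5]
grip_width: 0.013
grip_force: 42.8
t: 23.6
ee_pos: [0.5942, 0.08, 0.1317]
tool_rot: [-0.002, 0.68, 0.734, -0.004]
ft_force: [-8.9, -6.7, 11.0]
grip_width: 0.0131
grip_force: 43.0
t: 23.85
ee_pos: [0.5945, 0.08, 0.1318]
tool_rot: [-0.003, 0.68, 0.734, -0.005]
ft_force: [-10.0, -7.2, 12.9]
grip_width: 0.0127
grip_force: 43.3
t: 24.1
ee_pos: [0.5947, 0.0801, 0.1318]
tool_rot: [-0.004, 0.68, 0.734, -0.005]
ft_force: [-12.1, -7.6, 15.5]
grip_width: 0.0126
grip_force: 43.5
phi 94.39 tilt 0.72 turn z 0.12 shift x -0.0002 y 0.0037 | tcp [0.5947 0.0801 0.1318]
```

```bash
python3 -m creep '[[-0.001,0,-0.001,0,0,0],[0,0,0,0,0,0],[0,0,0,0,0,0]]'; python3 -m creep '[[0,0,-0.001,0,0,0],[0,0,0,0,0,0],[0,0,0,0,0,0]]'
python3 plan.py r -0.045 0.089
```

```text
t: 24.35
ee_pos: [0.5981, 0.0802, 0.132]
tool_rot: [-0.002, 0.68, 0.733, -0.002]
ft_force: [-5.2, -3.3, 1.7]
grip_width: 0.0129
grip_force: 41.8
t: 24.6
ee_pos: [0.5982, 0.0802, 0.1324]
tool_rot: [-0.002, 0.68, 0.733, -0.002]
ft_force: [-4.6, -2.8, -2.5]
grip_width: 0.0127
grip_force: 41.3
phi 94.35 tilt 0.34 turn z 0.08 shift x -0.0000 y 0.0002 | tcp [0.5982 0.0802 0.1324]
```

```bash
python3 -m creep '[[0.001,0.001,0,0,0,0],[0,0,0.001,0,0,0],[0,0,0,0,0,0]]'
python3 -m creep '[[0,0,0,0,0,0],[0,0,0,0,0,0],[0,0,0,0,0,0],[0,0,0,0,0,0]]' 0.07
python3 -m creep '[[0,0,-0.01,0,0,0],[0,0,-0.03,0,0,0],[0,0,-0.035,0,0,0],[0,0,-0.035,0,0,0],[-0.04,-0.04,0,0,0,0],[0,-0.04,0,0,0,0],[0,-0.04,0,0,0,0],[0,0,0,0,0,0]]'; python3 look.py;python3 plan.py w 0.4523 0.0572 -22.8
```

```text
t: 24.85
ee_pos: [0.5983, 0.0804, 0.1318]
tool_rot: [-0.002, 0.68, 0.734, -0.003]
ft_force: [-7.6, -6.3, 2.9]
grip_width: 0.013
grip_force: 41.9
t: 25.18
ee_pos: [0.6026, 0.0821, 0.1331]
tool_rot: [0.001, 0.68, 0.733, 0.001]
ft_force: [-1.0, 0.0, 0.1]
grip_width: 0.0613
grip_force: 0.0
t: 25.85
ee_pos: [0.4833, 0.0435, 0.2415]
tool_rot: [-0.005, 0.68, 0.733, -0.005]
ft_force: [-2.6, 0.3, -0.7]
grip_width: 0.07
grip_force: 0.0
blue 421 [ 0.4263 -0.0646] yaw 6.7 [0.09  0.052] rail [-0.2274 -0.0426]
white 156 [0.4497 0.0581] yaw 155.6 [0.07  0.052]
phi 94.33 tilt 0.33 turn z 27.13 shift x -0.0016 y -0.0385 | tcp [0.4885 0.0438 0.2427]
```

```bash
python3 -m creep '[[0,0,0,0,0,6.8],[0,0,0,0,0,6.8],[0,0,0,0,0,6.8],[0,0,0,0,0,6.7],[-0.0016,-0.03,0,0,0,0],[0,0,0.03,0,0,0],[0,0,0.02,0,0,0],[0,0,0,0,0,0],[0,0,0,0,0,0]]'
python3 plan.py w 0.4523 0.0572 -22.8; python3 look.py
```

```text
t: 26.65
ee_pos: [0.4669, 0.0542, 0.1929]
tool_rot: [-0.0, 0.833, 0.554, -0.0]
ft_force: [-0.6, 0.0, -0.6]
grip_width: 0.0699
grip_force: 0.0
phi 67.26 tilt 0.03 turn z 0.06 shift x -0.0029 y -0.0146 | tcp [0.4669 0.0542 0.1929]
blue 420 [ 0.4264 -0.0646] yaw 6.6 [0.09  0.052] rail [-0.2273 -0.0426]
```

```bash
python3 -m creep '[[-0.003,-0.0145,0.025,0,0,0],[0,0,0.02,0,0,0],[0,0,0.01,0,0,0],[0,0,0.006,0,0,0],[0,0,0,0,0,0],[0,0,0,0,0,0]]'
python3 -m creep '[[0,0,0,0,0,0],[0,0,0,0,0,0],[0,0,0,0,0,0],[0,0,0,0,0,0],[0,0,0,0,0,0],[0,0,0,0,0,0]]' 0 40
python3 -m creep '[[0,0,-0.005,0,0,0],[0,0,-0.02,0,0,0],[0,0,-0.035,0,0,0],[0,0,-0.035,0,0,0],[0,0,0,0,0,0],[0,0,0,0,0,0],[0,0,0,0,0,0]]'
python3 plan.py r -0.052 0.026
```

```text
t: 27.2
ee_pos: [0.4531, 0.0568, 0.1327]
tool_rot: [0.001, 0.833, 0.554, 0.001]
ft_force: [-0.6, 0.6, 0.5]
grip_width: 0.0699
grip_force: 0.0
t: 27.7
ee_pos: [0.4517, 0.0569, 0.1321]
tool_rot: [0.0, 0.833, 0.554, 0.0]
ft_force: [-0.5, -0.3, 3.4]
grip_width: 0.0127
grip_force: 44.0
t: 28.28
ee_pos: [0.4509, 0.0568, 0.2264]
tool_rot: [-0.0, 0.833, 0.554, -0.0]
ft_force: [-1.2, -0.7, -2.0]
grip_width: 0.0127
grip_force: 43.2
phi 67.25 tilt 0.05 turn z -27.02 shift x -0.0507 y 0.1418 | tcp [0.4509 0.0568 0.2264]
```

```bash
python3 -m creep '[[0,0,0,0,0,-6.8],[0,0,0,0,0,-6.8],[0,0,0,0,0,-6.8],[0,0,0,0,0,-6.6],[-0.0127,0.0355,0,0,0,0],[-0.0127,0.0355,0,0,0,0],[-0.0127,0.0355,0,0,0,0],[-0.0127,0.0355,0,0,0,0],[0,0,0,0,0,0],[0,0,0,0,0,0]]'
python3 plan.py r -0.052 0.026
python3 -m creep '[[0,0,0.025,0,0,0],[0,0,0.025,0,0,0],[0,0,0.02,0,0,0],[0,0,0.015,0,0,0],[0,0,0.003,0,0,0],[0,0,0,0,0,0],[0,0,0,0,0,0],[0,0,0,0,0,0]]'
python3 plan.py r -0.045 0.035
```

```text
t: 29.12
ee_pos: [0.5981, 0.016, 0.2237]
tool_rot: [-0.001, 0.681, 0.732, -0.001]
ft_force: [-0.7, 0.3, -2.7]
grip_width: 0.0128
grip_force: 43.2
phi 94.18 tilt 0.22 turn z -0.09 shift x 0.0010 y -0.0019 | tcp [0.5981 0.016  0.2237]
t: 29.78
ee_pos: [0.5973, 0.0168, 0.1397]
tool_rot: [0.0, 0.68, 0.733, 0.0]
ft_force: [0.4, 1.0, -3.0]
grip_width: 0.0129
grip_force: 43.2
phi 94.26 tilt 0.07 turn z -0.01 shift x 0.0091 y 0.0058 | tcp [0.5973 0.0168 0.1397]
```

```bash
python3 -m creep '[[0,0,0.003,0,0,0],[0,0,0.002,0,0,0],[0.003,0,0,0,0,0],[0.003,0,0,0,0,0],[0,0,0,0,0,0],[0,0,0,0,0,0]]'; python3 -m creep '[[0.0015,0,0,0,0,0],[0,0,0,0,0,0],[0,0,0,0,0,0]]'; python3 -m creep '[[0.0015,0,0,0,0,0],[0,0,0,0,0,0],[0,0,0,0,0,0]]';  python3 -m creep '[[0.0015,0,0,0,0,0],[0,0,0,0,0,0],[0,0,0,0,0,0]]'
python3 plan.py r -0.045 0.035
```

```text
t: 30.28
ee_pos: [0.5967, 0.023, 0.134]
tool_rot: [0.0, 0.68, 0.733, 0.0]
ft_force: [1.3, -0.3, -2.4]
grip_width: 0.013
grip_force: 43.2
t: 30.53
ee_pos: [0.5965, 0.0242, 0.1338]
tool_rot: [-0.0, 0.68, 0.733, -0.0]
ft_force: [-1.0, 0.1, -2.0]
grip_width: 0.0125
grip_force: 43.2
t: 30.78
ee_pos: [0.5964, 0.0257, 0.1338]
tool_rot: [-0.0, 0.68, 0.733, -0.0]
ft_force: [0.1, 0.3, -2.6]
grip_width: 0.0127
grip_force: 43.2
t: 31.03
ee_pos: [0.5963, 0.0272, 0.1338]
tool_rot: [-0.0, 0.68, 0.733, -0.0]
ft_force: [0.1, -1.3, -2.4]
grip_width: 0.0128
grip_force: 43.2
phi 94.26 tilt 0.00 turn z -0.01 shift x -0.0013 y 0.0060 | tcp [0.5963 0.0272 0.1338]
```

```bash
python3 -m creep '[[-0.0005,0.002,0,0,0,0],[0,0.002,0,0,0,0],[0,0.001,0,0,0,0],[0,0,0,0,0,0],[0,0,0,0,0,0]]'; python3 -m creep '[[0,0.001,0,0,0,0],[0,0,0,0,0,0],[0,0,0,0,0,0]]';  python3 -m creep '[[0,0.001,0,0,0,0],[0,0,0,0,0,0],[0,0,0,0,0,0]]'; python3 -m creep '[[0.0015,0,0,0,0,0],[0,0,0,0,0,0],[0,0,0,0,0,0]]'
python3 plan.py r -0.045 0.035
```

```text
t: 31.45
ee_pos: [0.6015, 0.027, 0.1338]
tool_rot: [0.0, 0.68, 0.733, 0.0]
ft_force: [-0.3, -0.5, -1.6]
grip_width: 0.0122
grip_force: 43.2
t: 31.7
ee_pos: [0.6017, 0.0271, 0.1337]
tool_rot: [-0.0, 0.68, 0.733, -0.0]
ft_force: [-2.3, -0.4, -1.7]
grip_width: 0.0131
grip_force: 43.4
t: 31.95
ee_pos: [0.6019, 0.0271, 0.1335]
tool_rot: [-0.001, 0.68, 0.733, -0.001]
ft_force: [-4.7, -0.6, 0.3]
grip_width: 0.0127
grip_force: 43.6
t: 32.2
ee_pos: [0.6019, 0.0281, 0.1334]
tool_rot: [-0.001, 0.68, 0.733, -0.001]
ft_force: [-4.6, -2.0, -1.3]
grip_width: 0.0128
grip_force: 43.4
phi 94.28 tilt 0.18 turn z 0.01 shift x -0.0018 y 0.0004 | tcp [0.6019 0.0281 0.1334]
```

```bash
python3 -m creep '[[0.0015,0,0,0,0,0],[0,0,0,0,0,0],[0,0,0,0,0,0]]'; python3 -m creep '[[0.0015,0,0,0,0,0],[0,0,0,0,0,0],[0,0,0,0,0,0]]'; python3 -m creep '[[0.001,0,0.0005,0,0,0],[0,0,0,0,0,0],[0,0,0,0,0,0]]'
python3 plan.py r -0.045 0.035
```

```text
t: 32.45
ee_pos: [0.6019, 0.0284, 0.1334]
tool_rot: [0.0, 0.68, 0.733, -0.002]
ft_force: [-4.8, -6.1, -0.9]
grip_width: 0.0131
grip_force: 43.5
t: 32.7
ee_pos: [0.6019, 0.0287, 0.1335]
tool_rot: [0.001, 0.68, 0.733, -0.003]
ft_force: [-5.3, -10.7, -0.9]
grip_width: 0.0128
grip_force: 43.5
t: 32.95
ee_pos: [0.6019, 0.0288, 0.1335]
tool_rot: [0.002, 0.68, 0.733, -0.003]
ft_force: [-5.4, -13.7, 3.3]
grip_width: 0.013
grip_force: 43.9
phi 94.36 tilt 0.42 turn z 0.09 shift x -0.0025 y 0.0004 | tcp [0.6019 0.0288 0.1335]
```

```bash
python3 -m creep '[[-0.001,-0.0005,0.001,0,0,0],[0,0,0,0,0,0]]'
python3 -m creep '[[0,0,0,0,0,0],[0,0,0,0,0,0],[0,0,0,0,0,0],[0,0,0,0,0,0]]' 0.07
python3 -m creep '[[0,0,-0.01,0,0,0],[0,0,-0.03,0,0,0],[0,0,-0.035,0,0,0],[0,0,-0.03,0,0,0],[-0.02,-0.04,0,0,0,0],[-0.02,-0.04,0,0,0,0],[-0.02,-0.04,0,0,0,0],[-0.02,-0.04,0,0,0,0],[0,0,0,0,0,0],[0,0,0,0,0,0],[0,0,0,0,0,0]]'; python3 look.py; python3 plan.py w 0.4263 -0.0646 6.7
```

```text
t: 33.12
ee_pos: [0.6017, 0.0286, 0.1328]
tool_rot: [0.001, 0.68, 0.733, -0.002]
ft_force: [-5.6, -10.2, 3.3]
grip_width: 0.0131
grip_force: 44.0
t: 33.45
ee_pos: [0.6036, 0.032, 0.1327]
tool_rot: [0.001, 0.68, 0.733, 0.001]
ft_force: [0.7, 1.1, 0.2]
grip_width: 0.0609
grip_force: 0.0
t: 34.37
ee_pos: [0.4605, -0.0538, 0.2384]
tool_rot: [0.001, 0.681, 0.733, 0.001]
ft_force: [0.0, -0.1, 0.1]
grip_width: 0.0697
grip_force: 0.0
red 405 [0.5927 0.1352] yaw 4.2 [0.091 0.053] rail [-0.0466  0.1443]
yellow 398 [0.5971 0.0808] yaw 4.2 [0.09  0.053] rail [-0.0462  0.0897]
phi 94.25 tilt 0.19 turn z -2.45 shift x -0.0068 y -0.0358 | tcp [ 0.4611 -0.0537  0.2383]
```

```bash
python3 -m creep '[[0,0,0,0,0,-2.4],[-0.0068,-0.0355,0,0,0,0],[0,0,0.03,0,0,0],[0,0,0.02,0,0,0],[0,0,0,0,0,0],[0,0,0,0,0,0]]'
python3 plan.py w 0.4263 -0.0646 6.7
python3 -c "
from h import *
c=shot('side')['color'][110:300,150:420]; cv2.imwrite('pics/s3.png',cv2.resize(c[:,:,::-1],None,fx=2.9,fy=2.9))"
```

```text
t: 34.92
ee_pos: [0.4258, -0.0642, 0.1869]
tool_rot: [-0.001, 0.664, 0.747, -0.0]
ft_force: [0.9, -0.4, 0.7]
grip_width: 0.0696
grip_force: 0.0
phi 96.72 tilt 0.09 turn z 0.02 shift x -0.0005 y 0.0004 | tcp [ 0.4258 -0.0642  0.1869]
```

View pics/s3.png

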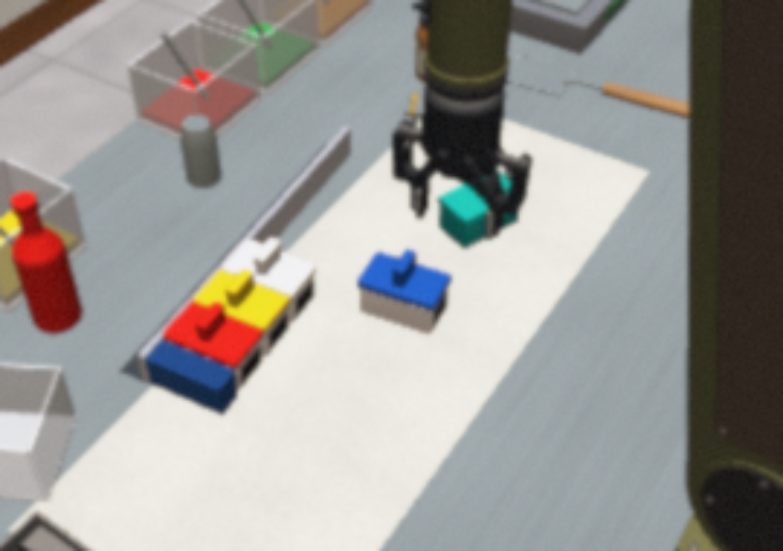

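The red, yellow and white tubs stand closed at the rail. The blue tub has been knocked aside: its bar is now at side px ≈(289,202), and the gripper isn't over it. I'll re-measure it from the side camera.

Run:
```python
from plan import *
d=shot("side")
for A,b in rects(d,"blue",minv=60):
    print(int(A),b.mean(0),b.round(0).tolist(),lid(d,b))
im,h=crop(d,265,315,190,230,8); m=cv2.inRange(h,(105,140,130),(125,255,255)); m=cv2.morphologyEx(m,cv2.MORPH_CLOSE,np.ones((15,15),np.uint8))
cs,_=cv2.findContours(m,0,1); c=max(cs,key=cv2.contourArea); p=cv2.approxPolyDP(cv2.convexHull(c),12,True)[:,0]/8+[265,190]
print(p); print(cast(d,p,.05).round(4))
```

```text
366 [214.90887 238.60924] [[198.0, 239.0], [204.0, 226.0], [232.0, 238.0], [226.0, 251.0]] (array([0.57731803, 0.19366637]), np.float64(3.777649648211053), np.float64(0.09823648995502875), np.float64(0.04741067240358626))
340 [289.4875  204.66252] [[273.0, 208.0], [278.0, 192.0], [306.0, 201.0], [301.0, 217.0]] (array([ 0.4685021 , -0.03704563]), np.float64(5.968699010175385), np.float64(0.09494648798918846), np.float64(0.06918440619582897))
[[274.125 206.75 ]
 [280.375 197.875]
 [290.75  196.875]
 [304.625 205.625]
 [298.625 216.   ]]
[[ 0.5031 -0.0034  0.05  ]
 [ 0.5079 -0.0473  0.05  ]
 [ 0.4825 -0.0686  0.05  ]
 [ 0.4259 -0.0576  0.05  ]
 [ 0.4193 -0.0094  0.05  ]]
```

```bash
python3 -m creep '[[0,0,-0.03,0,0,0],[-0.04,0,-0.02,0,0,0],[-0.04,0,0,0,0,0],[-0.04,0,0,0,0,0],[-0.04,0,0,0,0,0],[0,0,0,0,0,0],[0,0,0,0,0,0]]'; python3 look.py
```

```text
t: 35.6
ee_pos: [0.4448, -0.2235, 0.2373]
tool_rot: [0.002, 0.666, 0.746, 0.0]
ft_force: [0.8, 0.4, 0.9]
grip_width: 0.0701
grip_force: 0.0
red 405 [0.5927 0.1348] yaw 4.0 [0.091 0.053] rail [-0.0466  0.1439]
yellow 399 [0.5972 0.081 ] yaw 4.2 [0.09  0.053] rail [-0.0461  0.0898]
blue 416 [ 0.4678 -0.0351] yaw 7.2 [0.09  0.052] rail [-0.1838 -0.0163]
```

```bash
python3 plan.py w 0.4678 -0.0351 7.0
python3 -m creep '[[0.037,0,0,0,0,0],[0.037,0,0,0,0,0],[0.037,0,0,0,0,0],[0.037,0,0,0,0,0],[0.037,0,0,0,0,0],[0,0,0,0,0,0],[0,0,0,0,0,0]]'
python3 plan.py w 0.4678 -0.0351 7.0
```

```text
phi 96.55 tilt 0.09 turn z -0.45 shift x 0.1823 y 0.0465 | tcp [ 0.4439 -0.2217  0.2369]
t: 36.23
ee_pos: [0.4206, -0.0339, 0.2364]
tool_rot: [-0.0, 0.662, 0.749, 0.0]
ft_force: [0.8, -0.5, 0.1]
grip_width: 0.0698
grip_force: 0.0
phi 97.03 tilt 0.02 turn z 0.03 shift x -0.0069 y 0.0467 | tcp [ 0.4206 -0.0339  0.2364]
```

```bash
python3 -m creep '[[-0.0069,0.03,0,0,0,0],[0,0.0165,0,0,0,0],[0,0,0.035,0,0,0],[0,0,0.035,0,0,0],[0,0,0.02,0,0,0],[0,0,0.01,0,0,0],[0,0,0.004,0,0,0],[0,0,0,0,0,0],[0,0,0,0,0,0]]'
python3 -m creep '[[0,0,0,0,0,0],[0,0,0,0,0,0],[0,0,0,0,0,0],[0,0,0,0,0,0],[0,0,0,0,0,0],[0,0,0,0,0,0]]' 0 40
python3 -m creep '[[0,0,-0.005,0,0,0],[0,0,-0.02,0,0,0],[0,0,-0.035,0,0,0],[0,0,-0.035,0,0,0],[0,0,0,0,0,0],[0,0,0,0,0,0],[0,0,0,0,0,0]]'
python3 plan.py r -0.052 -0.028
```

```text
t: 36.98
ee_pos: [0.4693, -0.039, 0.1324]
tool_rot: [0.0, 0.665, 0.747, 0.0]
ft_force: [-0.2, -0.2, -0.3]
grip_width: 0.0702
grip_force: 0.0
t: 37.48
ee_pos: [0.4687, -0.0385, 0.1325]
tool_rot: [0.0, 0.665, 0.747, 0.0]
ft_force: [-1.3, 0.4, 5.3]
grip_width: 0.0131
grip_force: 42.6
t: 38.07
ee_pos: [0.4677, -0.0384, 0.2264]
tool_rot: [-0.001, 0.665, 0.747, -0.0]
ft_force: [0.1, 0.1, -3.2]
grip_width: 0.013
grip_force: 41.5
phi 96.65 tilt 0.08 turn z 2.38 shift x -0.0085 y 0.1321 | tcp [ 0.4677 -0.0384  0.2264]
```

```bash
python3 -m creep '[[0,0,0,0,0,2.3],[-0.003,0.033,0,0,0,0],[-0.003,0.033,0,0,0,0],[-0.003,0.033,0,0,0,0],[-0.003,0.033,0,0,0,0],[0,0,0,0,0,0],[0,0,0,0,0,0]]'
python3 -m creep '[[0,0,0.025,0,0,0],[0,0,0.025,0,0,0],[0,0,0.02,0,0,0],[0,0,0.014,0,0,0],[0,0,0.004,0,0,0],[0,0,0,0,0,0],[0,0,0,0,0,0],[0,0,0,0,0,0]]'
python3 plan.py r -0.045 -0.019
```

```text
t: 38.65
ee_pos: [0.6019, -0.0404, 0.2238]
tool_rot: [-0.002, 0.68, 0.734, -0.001]
ft_force: [-0.6, -0.3, -3.1]
grip_width: 0.0128
grip_force: 41.4
t: 39.32
ee_pos: [0.6014, -0.0405, 0.1397]
tool_rot: [0.0, 0.68, 0.733, 0.0]
ft_force: [-0.6, -0.5, -3.5]
grip_width: 0.0132
grip_force: 41.4
phi 94.35 tilt 0.06 turn z 0.08 shift x 0.0126 y 0.0060 | tcp [ 0.6014 -0.0405  0.1397]
```

```bash
python3 -m creep '[[0,0,0.003,0,0,0],[0,0,0.0022,0,0,0],[0.002,0.002,0,0,0,0],[0,0.002,0,0,0,0],[0,0.0015,0,0,0,0],[0,0,0,0,0,0],[0,0,0,0,0,0]]'; python3 -m creep '[[0,0.001,0,0,0,0],[0,0,0,0,0,0],[0,0,0,0,0,0]]';  python3 -m creep '[[0,0.001,0,0,0,0],[0,0,0,0,0,0],[0,0,0,0,0,0]]'; python3 plan.py r -0.045 -0.019
```

```text
t: 39.9
ee_pos: [0.6064, -0.038, 0.1337]
tool_rot: [-0.0, 0.68, 0.733, -0.0]
ft_force: [-1.2, 0.9, -2.1]
grip_width: 0.0127
grip_force: 41.5
t: 40.15
ee_pos: [0.6066, -0.0379, 0.1335]
tool_rot: [-0.001, 0.68, 0.733, -0.001]
ft_force: [-3.6, 0.2, -0.7]
grip_width: 0.0129
grip_force: 41.7
t: 40.4
ee_pos: [0.6068, -0.0379, 0.1334]
tool_rot: [-0.001, 0.68, 0.733, -0.001]
ft_force: [-6.6, -0.1, -0.7]
grip_width: 0.0131
grip_force: 41.9
phi 94.35 tilt 0.22 turn z 0.08 shift x 0.0104 y 0.0004 | tcp [ 0.6068 -0.0379  0.1334]
```

Rail contact. Next I slide towards white.

```bash
python3 -m creep '[[0.002,-0.0005,0,0,0,0],[0.002,0,0,0,0,0],[0.001,0,0,0,0,0],[0,0,0,0,0,0],[0,0,0,0,0,0]]'; python3 -m creep '[[0.0015,0,0,0,0,0],[0,0,0,0,0,0],[0,0,0,0,0,0]]'; python3 -m creep '[[0.0015,0,0,0,0,0],[0,0,0,0,0,0],[0,0,0,0,0,0]]'; python3 -m creep '[[0.0015,0,0,0,0,0],[0,0,0,0,0,0],[0,0,0,0,0,0]]';  python3 plan.py r -0.045 -0.019
```

```text
t: 40.82
ee_pos: [0.6064, -0.0334, 0.1332]
tool_rot: [-0.001, 0.68, 0.733, -0.001]
ft_force: [-4.5, -1.8, -3.2]
grip_width: 0.013
grip_force: 41.5
t: 41.07
ee_pos: [0.6063, -0.032, 0.1332]
tool_rot: [-0.001, 0.68, 0.733, -0.001]
ft_force: [-5.0, -2.4, -2.5]
grip_width: 0.0128
grip_force: 41.5
t: 41.32
ee_pos: [0.6062, -0.0305, 0.1331]
tool_rot: [-0.001, 0.68, 0.733, -0.001]
ft_force: [-4.3, -2.2, -3.1]
grip_width: 0.0131
grip_force: 41.5
t: 41.57
ee_pos: [0.6061, -0.0297, 0.1332]
tool_rot: [-0.0, 0.68, 0.734, -0.002]
ft_force: [-4.4, -3.8, -2.6]
grip_width: 0.0129
grip_force: 41.5
phi 94.37 tilt 0.20 turn z 0.10 shift x 0.0022 y 0.0005 | tcp [ 0.6061 -0.0297  0.1332]
```

```bash
python3 -m creep '[[0.0015,0,0,0,0,0],[0,0,0,0,0,0],[0,0,0,0,0,0]]'; python3 -m creep '[[0.001,0,0.0005,0,0,0],[0,0,0,0,0,0],[0,0,0,0,0,0]]'
python3 -m creep '[[-0.001,-0.0005,0.001,0,0,0],[0,0,0,0,0,0]]'
python3 -m creep '[[0,0,0,0,0,0],[0,0,0,0,0,0],[0,0,0,0,0,0],[0,0,0,0,0,0]]' 0.07
python3 -m creep '[[0,0,-0.01,0,0,0],[0,0,-0.03,0,0,0],[0,0,-0.035,0,0,0],[0,0,-0.03,0,0,0],[-0.04,0,0,0,0,0],[-0.04,0,0,0,0,0],[-0.04,-0.02,0,0,0,0],[-0.04,-0.02,0,0,0,0],[0,0,0,0,0,0],[0,0,0,0,0,0]]'; python3 look.py
python3 - <<'E'
from plan import *
d=shot("top"); c=d["color"][140:220,215:400]; cv2.imwrite("pics/t4.png",cv2.resize(c[:,:,::-1],None,fx=4.2,fy=4.2,interpolation=2))
s=shot("side"); c=s["color"][110:260,180:340]; cv2.imwrite("pics/s4.png",cv2.resize(c[:,:,::-1],None,fx=4,fy=4,interpolation=2))
plan(.5896,-.3177,25)
E
```

```text
t: 41.82
ee_pos: [0.6061, -0.0295, 0.1333]
tool_rot: [0.001, 0.679, 0.734, -0.002]
ft_force: [-4.9, -8.8, -3.1]
grip_width: 0.0129
grip_force: 41.5
t: 42.07
ee_pos: [0.6061, -0.0293, 0.1333]
tool_rot: [0.001, 0.679, 0.734, -0.003]
ft_force: [-5.1, -11.6, -0.3]
grip_width: 0.0131
grip_force: 41.8
t: 42.23
ee_pos: [0.6059, -0.0295, 0.1327]
tool_rot: [0.001, 0.68, 0.734, -0.002]
ft_force: [-5.9, -8.0, 2.2]
grip_width: 0.0129
grip_force: 42.2
t: 42.57
ee_pos: [0.6079, -0.0267, 0.1328]
tool_rot: [0.001, 0.68, 0.733, 0.001]
ft_force: [-0.1, 0.9, -0.0]
grip_width: 0.0609
grip_force: 0.0
t: 43.4
ee_pos: [0.5808, -0.1861, 0.2381]
tool_rot: [0.001, 0.681, 0.732, 0.0]
ft_force: [0.8, -0.1, -0.6]
grip_width: 0.0696
grip_force: 0.0
red 405 [0.5926 0.1352] yaw 4.3 [0.091 0.053] rail [-0.0467  0.1443]
yellow 396 [0.5972 0.081 ] yaw 4.2 [0.09  0.053] rail [-0.0461  0.0899]
blue 400 [ 0.6052 -0.0264] yaw 3.1 [0.09  0.053] rail [-0.0462 -0.0178]
phi 94.39 tilt 0.06 turn z -20.61 shift x -0.1254 y -0.0498 | tcp [ 0.5817 -0.183   0.2378]
```

View pics/t4.png

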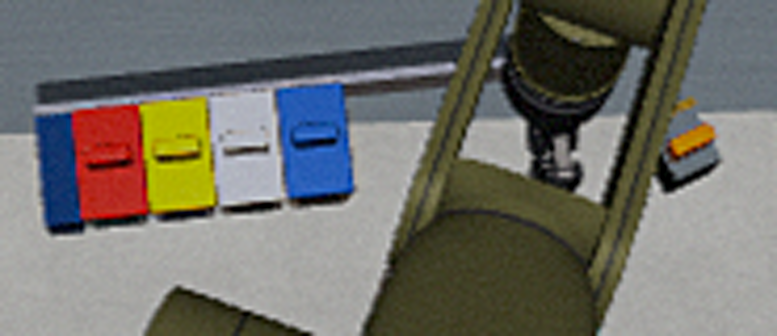

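View pics/s4.png

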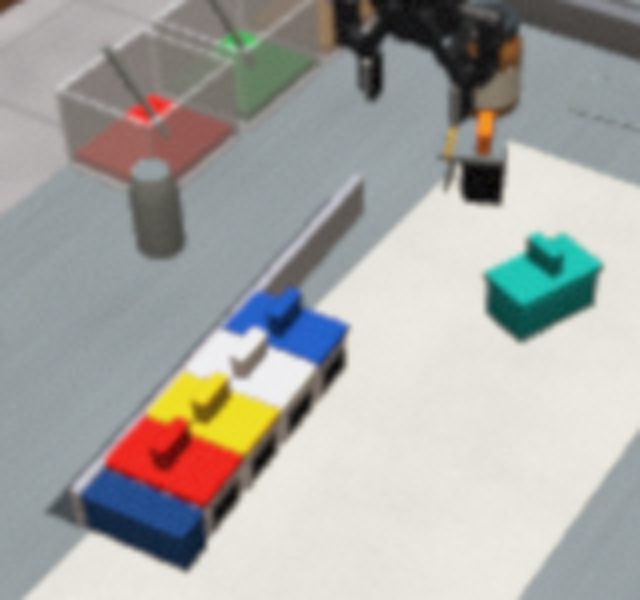

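The top and side crops show the four tubs in one closed row against the stop, with labels out. The clip's orange bar is at top crop (690,138). Next I refine the clip position and grab it.

Run:
```python
from plan import *
P=[]
for n,(x0,x1,y0,y1) in (("top",(365,392,160,186)),("side",(290,312,128,158))):
    d=shot(n); im,h=crop(d,x0,x1,y0,y1,8); m=cv2.inRange(h,(5,180,110),(22,255,255))
    cs,_=cv2.findContours(m,0,1); c=max(cs,key=cv2.contourArea); M=cv2.moments(c)
    px=np.array([M["m10"],M["m01"]])/M["m00"]; px=(px+.5)/8-.5+[x0,y0]
    b=(cv2.boxPoints(cv2.minAreaRect(c))+.5)/8-.5+[x0,y0]
    print(n,px,M["m00"]/64,lid(d,b,.08)); P.append((d["eye"],cast(d,px,.0)[0]))
(a,b),(c,e)=P; u=(b-a)/np.linalg.norm(b-a); v=(e-c)/np.linalg.norm(e-c)
s,t=np.linalg.lstsq(np.c_[u,-v],c-a,rcond=None)[0]; print(a+s*u,c+t*v)
```

```text
top [379.33911051 172.87099793] 40.34375 (array([ 0.58871692, -0.31702559]), np.float64(115.10819316943854), np.float64(0.03561114937589833), np.float64(0.014473589483178326))
side [300.85013701 141.57847088] 24.234375 (array([ 0.58112903, -0.30416149]), np.float64(119.62958942719607), np.float64(0.061068049331421556), np.float64(0.014527385831938355))
[ 0.59106352 -0.31853558  0.07127771] [ 0.59030806 -0.31884032  0.07114923]
```

```bash
python3 -m creep '[[0,0,0,0,0,-6.9],[0,0,0,0,0,-6.9],[0,0,0,0,0,-6.9],[-0.032,-0.0122,0,0,0,0],[-0.032,-0.0122,0,0,0,0],[-0.032,-0.0122,0,0,0,0],[-0.03,-0.0122,0,0,0,0],[0,0,0.02,0,0,0],[0,0,0,0,0,0],[0,0,0,0,0,0],[0,0,0,0,0,0]]' 0.06
python3 plan.py w 0.5903 -0.3183 25
```

```text
t: 44.57
ee_pos: [0.5906, -0.317, 0.2172]
tool_rot: [-0.001, 0.536, 0.844, 0.0]
ft_force: [-0.4, 0.4, 0.3]
grip_width: 0.06
grip_force: 0.0
phi 115.15 tilt 0.09 turn z 0.15 shift x -0.0011 y -0.0009 | tcp [ 0.5906 -0.317   0.2172]
```

```bash
python3 -m creep '[[-0.001,-0.001,0.03,0,0,0],[0,0,0.025,0,0,0],[0,0,0.015,0,0,0],[0,0,0.01,0,0,0],[0,0,0.002,0,0,0],[0,0,0,0,0,0],[0,0,0,0,0,0]]'
python3 -m creep '[[0,0,0,0,0,0],[0,0,0,0,0,0],[0,0,0,0,0,0],[0,0,0,0,0,0],[0,0,0,0,0,0],[0,0,0,0,0,0]]' 0 80
python3 -m creep '[[0,0,-0.005,0,0,0],[0,0,-0.02,0,0,0],[0,0,-0.03,0,0,0],[0,0,-0.03,0,0,0],[0,0,0,0,0,0],[0,0,0,0,0,0],[0,0,0,0,0,0]]'
python3 plan.py r -0.0215 -0.085
```

```text
t: 45.15
ee_pos: [0.5909, -0.32, 0.1366]
tool_rot: [0.001, 0.537, 0.844, 0.0]
ft_force: [-0.2, -0.6, -0.4]
grip_width: 0.0599
grip_force: 0.0
t: 45.65
ee_pos: [0.5906, -0.3204, 0.1363]
tool_rot: [0.001, 0.537, 0.844, 0.0]
ft_force: [0.8, 1.0, 4.1]
grip_width: 0.0124
grip_force: 81.3
t: 46.23
ee_pos: [0.589, -0.3197, 0.2193]
tool_rot: [-0.001, 0.537, 0.844, -0.0]
ft_force: [-0.9, -0.2, -1.8]
grip_width: 0.0121
grip_force: 80.5
phi 115.05 tilt 0.13 turn z 20.78 shift x 0.2241 y 0.0627 | tcp [ 0.589  -0.3197  0.2193]
```

```bash
python3 -m creep '[[0,0,0,0,0,6.9],[0,0,0,0,0,6.9],[0,0,0,0,0,6.9],[0.0337,0.009,0,0,0,0],[0.0337,0.009,0,0,0,0],[0.0337,0.009,0,0,0,0],[0.0337,0.009,0,0,0,0],[0.0337,0.009,0,0,0,0],[0.0337,0.009,0,0,0,0],[0.0337,0.0087,0,0,0,0],[0,0,0,0,0,0],[0,0,0,0,0,0]]'
python3 -m creep '[[0,0,0,0,0,0],[0,0,0,0,0,0]]'
python3 plan.py r -0.021 -0.073
python3 - <<'E'
from plan import *
s=shot("side"); c=s["color"][100:250,200:360]; cv2.imwrite("pics/s5.png",cv2.resize(c[:,:,::-1],None,fx=4,fy=4,interpolation=2))
E
```

```text
t: 47.23
ee_pos: [0.6333, -0.0776, 0.2178]
tool_rot: [-0.002, 0.678, 0.735, -0.001]
ft_force: [0.2, -1.1, -1.3]
grip_width: 0.0118
grip_force: 80.4
t: 47.4
ee_pos: [0.6338, -0.081, 0.2189]
tool_rot: [-0.001, 0.68, 0.733, -0.001]
ft_force: [-0.1, 0.5, -1.5]
grip_width: 0.0122
grip_force: 80.4
phi 94.31 tilt 0.15 turn z 0.04 shift x 0.0013 y 0.0007 | tcp [ 0.6338 -0.081   0.2189]
```

View pics/s5.png

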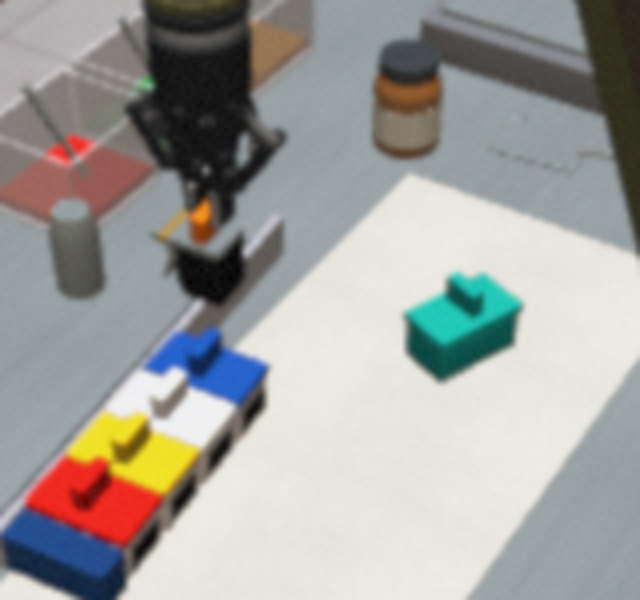

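The side crop shows the clip held upright over the rail at (210,265), beside the blue tub, with its jaw on the far side. Next I press down in steps.

```bash
python3 -m creep '[[0.001,0.0005,0.02,0,0,0],[0,0,0.014,0,0,0],[0,0,0,0,0,0],[0,0,0,0,0,0],[0,0,0,0,0,0]]'; python3 plan.py r -0.021 -0.073
python3 -m creep '[[0,0,0.005,0,0,0],[0,0,0.005,0,0,0],[0,0,0,0,0,0],[0,0,0,0,0,0]]'; python3 -m creep '[[0,0,0.005,0,0,0],[0,0,0.005,0,0,0],[0,0,0,0,0,0],[0,0,0,0,0,0]]'
```

```text
t: 47.87
ee_pos: [0.6352, -0.0801, 0.1868]
tool_rot: [0.0, 0.68, 0.733, 0.0]
ft_force: [0.4, -0.2, -2.2]
grip_width: 0.0121
grip_force: 80.4
phi 94.28 tilt 0.04 turn z 0.01 shift x 0.0006 y -0.0008 | tcp [ 0.6352 -0.0801  0.1868]
t: 48.2
ee_pos: [0.6347, -0.079, 0.1761]
tool_rot: [-0.0, 0.68, 0.733, -0.0]
ft_force: [-0.7, -0.1, -1.9]
grip_width: 0.0119
grip_force: 80.5
t: 48.53
ee_pos: [0.6346, -0.0789, 0.1656]
tool_rot: [-0.001, 0.68, 0.733, -0.0]
ft_force: [0.4, -0.2, -2.1]
grip_width: 0.0114
grip_force: 80.4
```

```bash
python3 -m creep '[[0,0,0.005,0,0,0],[0,0,0.005,0,0,0],[0,0,0,0,0,0],[0,0,0,0,0,0]]'; python3 -m creep '[[0,0,0.005,0,0,0],[0,0,0.005,0,0,0],[0,0,0,0,0,0],[0,0,0,0,0,0]]';python3 -m creep '[[0,0,0.003,0,0,0],[0,0,0.003,0,0,0],[0,0,0,0,0,0],[0,0,0,0,0,0]]'; python3 plan.py r -0.020 -0.073
```

```text
t: 48.87
ee_pos: [0.6345, -0.079, 0.1555]
tool_rot: [-0.001, 0.68, 0.733, -0.0]
ft_force: [-1.3, -0.3, -4.2]
grip_width: 0.0119
grip_force: 80.2
t: 49.2
ee_pos: [0.6345, -0.0792, 0.1457]
tool_rot: [-0.0, 0.68, 0.733, -0.0]
ft_force: [-2.3, -0.9, -2.1]
grip_width: 0.012
grip_force: 80.5
t: 49.53
ee_pos: [0.6345, -0.079, 0.1397]
tool_rot: [-0.0, 0.68, 0.733, -0.0]
ft_force: [-3.0, 0.1, 0.1]
grip_width: 0.012
grip_force: 80.7
phi 94.35 tilt 0.07 turn z 0.08 shift x -0.0005 y 0.0008 | tcp [ 0.6345 -0.079   0.1397]
```

```bash
python3 -m creep '[[0,0,0.002,0,0,0],[0,0,0.002,0,0,0],[0,0,0,0,0,0],[0,0,0,0,0,0]]'; python3 -m creep '[[0,0,0.0015,0,0,0],[0,0,0,0,0,0],[0,0,0,0,0,0]]'; python3 plan.py r -0.020 -0.073
```

```text
t: 49.87
ee_pos: [0.6346, -0.079, 0.1362]
tool_rot: [-0.0, 0.68, 0.733, -0.0]
ft_force: [-5.0, 0.1, 2.1]
grip_width: 0.0119
grip_force: 81.1
t: 50.12
ee_pos: [0.6345, -0.079, 0.1361]
tool_rot: [-0.0, 0.68, 0.733, -0.0]
ft_force: [-7.9, -0.1, 11.3]
grip_width: 0.012
grip_force: 82.2
phi 94.35 tilt 0.02 turn z 0.08 shift x -0.0006 y 0.0008 | tcp [ 0.6345 -0.079   0.1361]
```

```bash
python3 -m creep '[[0.002,0.001,-0.001,0,0,0],[0.002,0,0,0,0,0],[0,0,0,0,0,0],[0,0,0,0,0,0]]'; python3 -m creep '[[0.0015,0,0,0,0,0],[0,0,0,0,0,0],[0,0,0,0,0,0]]'; python3 -m creep '[[0.0015,0,0,0,0,0],[0,0,0,0,0,0],[0,0,0,0,0,0]]';python3 -m creep '[[0.0015,0,0,0,0,0],[0,0,0,0,0,0],[0,0,0,0,0,0]]'; python3 plan.py r -0.020 -0.065
```

```text
t: 50.45
ee_pos: [0.6346, -0.0776, 0.1364]
tool_rot: [0.001, 0.679, 0.734, -0.002]
ft_force: [-7.7, -7.9, 6.3]
grip_width: 0.0119
grip_force: 81.6
t: 50.7
ee_pos: [0.6346, -0.0771, 0.1365]
tool_rot: [0.002, 0.679, 0.734, -0.003]
ft_force: [-7.6, -11.3, 5.5]
grip_width: 0.0118
grip_force: 81.6
t: 50.95
ee_pos: [0.6345, -0.0759, 0.1365]
tool_rot: [0.002, 0.679, 0.734, -0.003]
ft_force: [-7.8, -11.7, 6.7]
grip_width: 0.0119
grip_force: 81.6
t: 51.2
ee_pos: [0.6344, -0.0745, 0.1365]
tool_rot: [0.002, 0.679, 0.734, -0.003]
ft_force: [-8.2, -11.2, 6.4]
grip_width: 0.0118
grip_force: 81.6
phi 94.42 tilt 0.42 turn z 0.15 shift x 0.0030 y 0.0006 | tcp [ 0.6344 -0.0745  0.1365]
```

```bash
python3 -m creep '[[0.0015,0,0,0,0,0],[0,0,0,0,0,0],[0,0,0,0,0,0]]'; python3 -m creep '[[0.0015,0,0,0,0,0],[0,0,0,0,0,0],[0,0,0,0,0,0]]';python3 -m creep '[[0.0015,0,0,0,0,0],[0,0,0,0,0,0],[0,0,0,0,0,0]]'; python3 plan.py r -0.020 -0.065
```

```text
t: 51.45
ee_pos: [0.6343, -0.0732, 0.1365]
tool_rot: [0.002, 0.679, 0.734, -0.003]
ft_force: [-8.6, -12.3, 6.9]
grip_width: 0.012
grip_force: 81.6
t: 51.7
ee_pos: [0.6343, -0.0726, 0.1366]
tool_rot: [0.003, 0.679, 0.734, -0.004]
ft_force: [-8.5, -15.5, 6.2]
grip_width: 0.0122
grip_force: 81.7
t: 51.95
ee_pos: [0.6343, -0.0723, 0.1366]
tool_rot: [0.003, 0.679, 0.734, -0.004]
ft_force: [-8.6, -19.4, 6.1]
grip_width: 0.0117
grip_force: 81.5
phi 94.46 tilt 0.64 turn z 0.19 shift x 0.0008 y 0.0006 | tcp [ 0.6343 -0.0723  0.1366]
```

Contact with the blue tub. Next I unload, let go, rise and look.

```bash
python3 -m creep '[[-0.0015,0,0.001,0,0,0],[0,0,0,0,0,0],[0,0,0,0,0,0]]'
python3 -m creep '[[0,0,0,0,0,0],[0,0,0,0,0,0],[0,0,0,0,0,0],[0,0,0,0,0,0]]' 0.07
python3 -m creep '[[0,0,-0.01,0,0,0],[0,0,-0.03,0,0,0],[0,0,-0.035,0,0,0],[0,0,-0.035,0,0,0],[-0.04,0,0,0,0,0],[-0.04,-0.03,0,0,0,0],[-0.04,-0.04,0,0,0,0],[-0.04,-0.04,0,0,0,0],[-0.04,-0.04,0,0,0,0],[0,0,0,0,0,0],[0,0,0,0,0,0]]'; python3 look.py
python3 - <<'E'
from plan import *
t=shot("top"); s=shot("side")
a=cv2.resize(t["color"][135:235,120:330],(790,376),interpolation=2); b=cv2.resize(s["color"][130:350,110:330],(220,220)); 
cv2.imwrite("pics/f1.png",a[:,:,::-1]); cv2.imwrite("pics/f2.png",cv2.resize(s["color"][120:350,110:330],None,fx=2.6,fy=2.6,interpolation=2)[:,:,::-1])
E
```

```text
t: 52.2
ee_pos: [0.6343, -0.0727, 0.1365]
tool_rot: [0.003, 0.679, 0.734, -0.004]
ft_force: [-9.2, -14.2, 11.1]
grip_width: 0.012
grip_force: 82.3
t: 52.53
ee_pos: [0.6363, -0.0671, 0.1349]
tool_rot: [0.001, 0.68, 0.733, 0.001]
ft_force: [0.2, 1.0, -0.4]
grip_width: 0.0599
grip_force: 0.0
t: 53.45
ee_pos: [0.5333, -0.239, 0.2456]
tool_rot: [0.001, 0.681, 0.732, 0.0]
ft_force: [0.7, 0.6, 0.4]
grip_width: 0.0698
grip_force: 0.0
red 405 [0.5927 0.1352] yaw 4.2 [0.091 0.053] rail [-0.0466  0.1442]
yellow 396 [0.5975 0.0811] yaw 4.0 [0.089 0.053] rail [-0.0458  0.09  ]
blue 404 [ 0.6051 -0.0271] yaw 3.4 [0.09  0.054] rail [-0.0463 -0.0185]
```

View pics/f1.png

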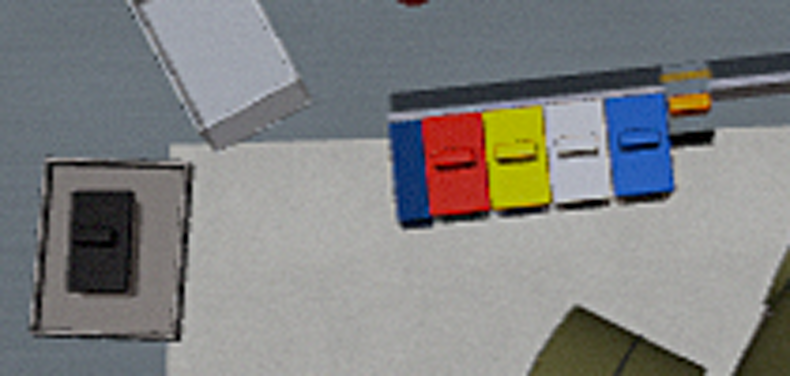

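View pics/f2.png

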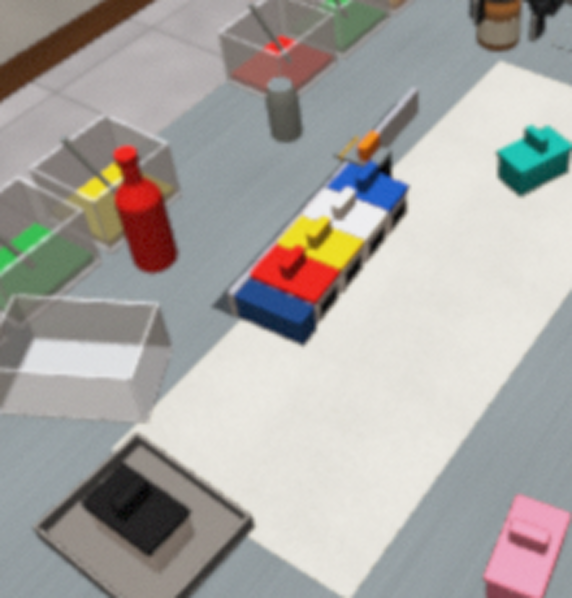

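The old tub is upright in the tray (crop ≈(100,240)). The row is closed, and the clip sits over the rail against blue (crop ≈(690,103)). One numeric check on the clip before I hand in.

Run:
```python
from plan import *
d=shot("top"); im,h=crop(d,292,316,154,172,8); m=cv2.inRange(h,(5,180,110),(22,255,255))
cs,_=cv2.findContours(m,0,1)
for c in cs:
    if cv2.contourArea(c)>600:
        b=(cv2.boxPoints(cv2.minAreaRect(c))+.5)/8-.5+[292,154]
        for z in (.076,.08): l=lid(d,b,z); print(l,inrail(l[0]))
```

```text
(array([ 0.63476837, -0.07103624]), np.float64(94.52238151335386), np.float64(0.036196647133901035), np.float64(0.014444577910963395)) [-0.01999157 -0.06452684]
(array([ 0.63366333, -0.07085455]), np.float64(94.52238151335378), np.float64(0.03610851051622819), np.float64(0.014409406248900922)) [-0.02108002 -0.06426338]
(array([ 0.65949712, -0.06778616]), np.float64(96.45169819293085), np.float64(0.041058573214863496), np.float64(0.004622126824638287)) [ 0.00491053 -0.06312701]
(array([ 0.65833187, -0.06761238]), np.float64(96.4516981929308), np.float64(0.04095859810511801), np.float64(0.004610872229060182)) [ 0.00376145 -0.06286695]
```

```bash
python3 -c "
from station import env
print(env.job_done())"
```

```text
the job is handed in; nothing more can be done
None
```

I handed the job in at about 54 s: the old tub is in the tray, all four labelled tubs are in a closed row against the rail with labels out, and the clip is pressed down flush against the last (blue) tub; no verdict came back.

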